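# Lift an enamelled disc on a spatula and seat it in its trivet

### The arm

A 7-joint arm with a two-finger parallel gripper is mounted at the origin on the work surface. World frame = base frame: x ahead of the robot, y to its left, z up, the work surface at z = 0. Lengths are in m, angles in degrees, forces in N, time in s.
With the tool pointing down it reaches from about 0.4 to 0.85 m from the base axis. Payload 4.4 kg.
Tool frame: the origin (TCP) lies at the very end of the fingers, on their centre line; the grasp point (between the pads) lies 19 mm behind it (bot.grip_point_offset is the distance from the TCP to the grasp point, in m); z points along the fingers, y is the direction in which the jaws open and shut (so a half turn about z gives the same grasp; the last joint's range is limited). The gripper opens to 94 mm and grips with 3 to 60 N. Pads are 16 mm wide; open, the fingers measure 119 mm over their backs; the gripper's body (75 mm by 177 mm) begins 78 mm behind the grasp point.
Start: joints at [-3.77, 36.005, 2.206, 86.941, -1.547, 57.084, -1.146], TCP at [0.65, 0, 0.205] pointing down, gripper open.
Joint ranges: [-175.42, 175.42], [-21.48, 121.26], [-71.46, 75.88], [10.55, 141.38], [-63.04, 243.04], [13.31, 113.54], [-168.57, 168.57]. Speed limits (degrees/s): [147.25, 147.25, 180, 180, 180, 180, 180].

### API

Orientations are given as [roll, pitch, yaw] about the fixed x, y, z axes, in that order (R = Rz(yaw) Ry(pitch) Rx(roll)).
In Python, from plant import bot, vision gives the robot as it stands.
- The arm moves only by the tool play_rows, never from a script. Its argument "deltas" is a list that holds one entry, the list of rows, each a list of 5 numbers: the shift along the tool's x, y, z in cm, then the turn about the tool's z in rad, then the closure, from -1 (fully open) to 1 (shut). In form: [[[tx, ty, tz, turn, fingers], ...]]. A call has 1 to 8 rows; each row is the pose to reach, as a shift and turn from the pose commanded when the call began, along the tool's axes at that moment; what a row does not reach only later rows make up. A row lasts 1/12 s, in which the tool goes at most 41.7 mm and 7.16 degrees, less where a joint would pass 70% of its speed; a pose out of reach is approached as far as the arm can. A call with a gripper value outside its range is refused whole. The fingers move at their own pace and stop on an object; "squeeze" is the grip in N (left out, the last holds). Time passes only in rows, so rows that repeat a pose let the fingers close. It gives the time, the measured TCP pose, the force and the opening at its end, in the units of the state.
- bot.sense(): the state, without advancing time (a new reading comes with each control period).
- vision.get_image(name): name is "scene" or "side" or "wrist"; returns the picture (384x512x3 uint8, blue, green, red); there is no depth.
- vision.camera_model(name): a dict with "camera_matrix" (3x3 intrinsics, pixels), "view" (4x4, takes a point from world to camera coordinates); the wrist camera has in their place "mount" (4x4, takes a point from camera to tool coordinates, whose origin is the TCP and whose axes are the flange's). Camera axes: x right, y down, z forward; pixel columns grow to the right and rows downward; lengths in m; the calibration is good to about 2 mm. The wrist camera is an equidistant fisheye: a pixel r from the principal point sees the ray r / f radians off the axis. A picture is of the moment at which its call begins: read the wrist's pose just before it. camera_model takes no time and is no camera call.
- bot.hand_in(): hands the job in, once; it reports no verdict.
The state is a dict: "time_s": time; "qpos": joint angles; "qvel": joint speeds; "joint_efforts": joint torques, N m; "tcp_pos": TCP position; "tcp_rot": TCP orientation; "contact_force": force on the tool from outside, world axes, zero at the start; "ft_torque": the same for the moment, N m; "finger_gap": finger opening in m.
Only numpy, scipy, OpenCV 4.12 (cv2) and the standard library are available. Lean on these libraries where they do the work, as an engineer would, in place of code of your own. Each camera call takes 0.05 s, during which the arm holds its last target. There are 200 camera calls.

### The job

Take the cranked spatula by its handle, slide its blade under the enamelled disc on the soldering board (tip lightly touching the board all the way; the firebrick can serve as a stop), carry the disc level on the blade to the turntable and set it down gently in the four-armed trivet so that it lies flat, fully home on all four ledges. Then lay the spatula back in its wooden rest as it lay before and let go. The fresh enamel spoils easily: never touch the disc with the robot, tip it, drop it or jam it against anything, press only lightly with the blade, and leave the other things on the bench where they are.

Things in the scene. Friction and masses are not known exactly. Their poses are not given: they have to be found in the camera images.
- handle_grip (a point): where to grip the cranked spatula (loose, 140 g, grip firmly: 40 N or more): on its wooden handle, a level bar 14 mm wide, 22 mm high, upright sides, from 17 mm ahead of this point to 136 mm behind it; this point is half-way up it. Axes: x along the handle towards the blade, y across, z up. A narrow steel crank drops from the handle's front to the blade.
- handle_seat (a point): point on the underside of the spatula's handle: 75 mm behind and 11 mm below handle_grip, same axes
- notch (a point): middle of the wooden tool rest (fixed, foot 120 mm along x by 70 mm, 70 mm high), at the height of its notch floors, 51 mm over the bench. Its two posts, 40 mm ahead and behind along x, have notches 16 mm long, 20 mm wide, flaring upwards. The spatula lies level in both notches, pointing along x, handle_seat here, blade clear of the bench.
- spatula: the whole spatula; origin 50 mm below handle_grip, same axes. Steel blade 20 mm wide, 76 mm long, 2 mm thick; front edge (bevelled on top to 0.6 mm) at x = 100 mm. Bent by use, it slopes 1 to 5.5 degrees down to its tip, so the tip's underside is 48 to 54 mm below handle_grip, different each time: find it by touch. It springs: 6 N bend the tip up 1 mm.
- disc_center (a point): centre (half-way up) of the copper disc with a pale enamelled face that lies flat on the soldering board: 60 mm across, 3.5 mm thick, about 70 g, underside edge chamfered 1.5 mm. z is its upward axis.
- disc: the same disc; origin at the centre of its underside.
- board: flat grey ceramic soldering board, fixed, 240 mm (x) by 160 mm (y), 15 mm thick, standing level on screw feet that are set differently each time (underside 5 to 14 mm over the bench); origin at the centre of its underside, so its top is 15 mm higher than that. It carries the firebrick across its +x end; the disc lies in front of the brick, up to 15 mm off it.
- brick: slab of firebrick fixed on the board: 64 mm (x) by 114 mm (y), 30 mm high; origin at the centre of its underside, axes as the board's. Its upright face towards the disc is 32 mm on the -x side of its origin. The disc can be backed by this face while the blade slides under it along +x.
- turntable: black soldering turntable, fixed foot 110 mm across; origin at the centre of its underside. On it a white square tile, 120 mm wide, top 46 mm over the bench, that turns stiffly by hand, with the trivet fixed to it.
- trivet_seat (a point): centre of the four-armed steel trivet on the turntable, at ledge height, 66 mm over the bench, 20 over the tile. Arms (7 mm strips) at 45 degrees between the x and y axes, so a blade fits in along +-x or +-y through gaps 30 mm wide, open down to the tile. Each arm: flat ledge 25 to 31.5 mm from the centre, then a lip sloping up and out, 8 mm high. The disc belongs inside the lips, on the ledges.
- block: brown square honeycomb block, 100 x 100 x 25 mm, fixed, with a smaller three-armed trivet on it for smaller pieces: not for this disc. Top of its trivet 49 mm over the bench. It and the turntable change places.
- blank: small loose bare copper blank, 38 mm across, 5 mm thick, lying on the bench: leave alone.
- tweezers: steel cross-lock tweezers lying on the bench, about 150 mm long along x, 10 mm high: leave alone.
- charcoal: black charcoal block 75 x 45 x 32 mm towards the bench's far side: leave alone.
- mandrel: steel ring mandrel, a tapered rod 300 mm long lying along its x, 24 mm thick, towards the far side: leave alone.
- third_a: third hand: black weighted foot 68 mm across with upright tweezers, 200 mm high, far side: leave alone.

How it is judged:
By the outcome, as a careful person would: the job done as asked, in the order asked, and still so for the second after the job is handed in, with the robot touching nothing.
It also fails if it takes over 72 s, if anything falls off the work surface, if the arm or the gripper's body presses on something with over 40 N, if the wrist force passes 120 N, or if a joint passes its speed limit or range.

## Working session

There is one attempt and no reset: what is moved stays moved. The work goes in short steps, Python scripts to look and compute and a tool call to move; the robot and the scene stay as the last step left them, time stands still between calls to the robot, and variables do not carry over. Pictures are saved under pics/ and viewed, about 8 in all and at most 12, crops included, and the job is handed in when it is done.

Besides the shell and the picture viewer there is one more tool, called after "Emit:" by a JSON object that holds its "fn" and its "kwargs", one argument or row to a line. play_rows: Moves the arm, as the interface text tells. Its arguments: {"type":"object","properties":{"deltas":{"type":"array"},"squeeze":{"type":"number"}},"required":["deltas"]}

```bash
ls; mkdir -p pics; python3 - <<'E'
from plant import bot, vision
import cv2, numpy as np
np.set_printoptions(precision=4,suppress=True)
print(bot.sense(), bot.grip_point_offset)
for n in ("scene","side","wrist"):
    im=vision.get_image(n); cv2.imwrite(f"pics/{n}0.png",im)
    m=vision.camera_model(n); print(n,m)
a=[cv2.imread(f"pics/{n}0.png") for n in ("scene","side","wrist")]
cv2.imwrite("pics/s0.png",cv2.resize(a[0],(800,600)))
E
```

```text
pics
{'time_s': 0.0, 'qpos': array([-3.7696, 36.0576,  2.2043, 86.9924, -1.5464, 57.0831, -1.1456]), 'qvel': array([ 0.0653, -0.015 , -0.0116, -0.0101,  0.0233,  0.074 ,  0.0407]), 'joint_efforts': array([  0.0001, -54.9729,   1.1437, -18.6633,  -0.0521,   0.0238,
         0.0001]), 'tcp_pos': array([0.6494, 0.    , 0.2046]), 'tcp_rot': array([-179.8966,    0.0027,   89.9989]), 'contact_force': array([ 0.5183, -0.0448, -0.1959]), 'ft_torque': array([-0.019 ,  0.0733, -0.0162]), 'finger_gap': 0.0940518804345484} 0.0188
scene {'camera_matrix': array([[366.5659,   0.    , 255.0026],
       [  0.    , 366.5659, 189.9916],
       [  0.    ,   0.    ,   1.    ]]), 'view': array([[ 0.8427,  0.5379,  0.0228, -0.4925],
       [ 0.3673, -0.5434, -0.7549, -0.15  ],
       [-0.3936,  0.6446, -0.6554,  1.2658],
       [ 0.    ,  0.    ,  0.    ,  1.    ]])}
side {'camera_matrix': array([[361.1347,   0.    , 256.5818],
       [  0.    , 361.1347, 193.0396],
       [  0.    ,   0.    ,   1.    ]]), 'view': array([[-0.8539, -0.5204, -0.0034,  0.4813],
       [-0.3379,  0.5596, -0.7568,  0.2647],
       [ 0.3957, -0.6451, -0.6537,  0.7483],
       [ 0.    ,  0.    ,  0.    ,  1.    ]])}
wrist {'camera_matrix': array([[297.3186,   0.    , 256.2653],
       [  0.    , 297.3186, 193.2075],
       [  0.    ,   0.    ,   1.    ]]), 'mount': array([[-0.0002, -0.9673, -0.2536,  0.0738],
       [ 1.    ,  0.0001, -0.0008, -0.0001],
       [ 0.0008, -0.2536,  0.9673, -0.1793],
       [ 0.    ,  0.    ,  0.    ,  1.    ]])}
```

```bash
python3 - <<'E'
import cv2, numpy as np
a=[cv2.imread(f"pics/{n}0.png") for n in ("scene","side","wrist")]
cv2.imwrite("pics/side0b.png",cv2.resize(a[1],(800,600)));cv2.imwrite("pics/wrist0b.png",cv2.resize(a[2],(800,600)))
E
```

```text
(no output)
```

View pics/s0.png

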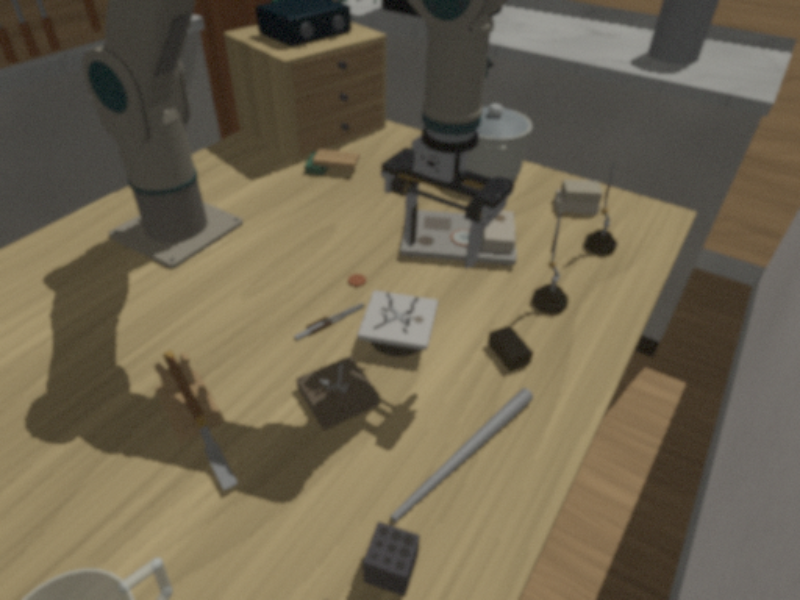

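View pics/side0b.png

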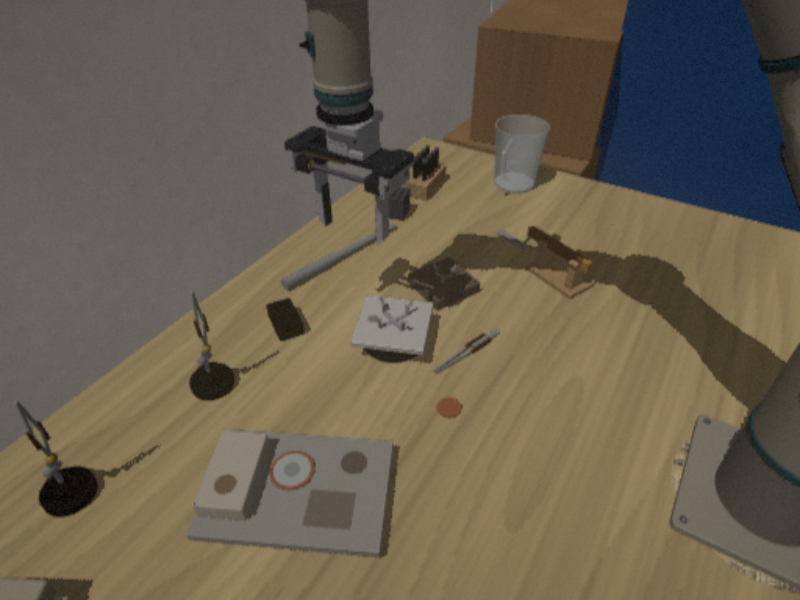

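View pics/wrist0b.png

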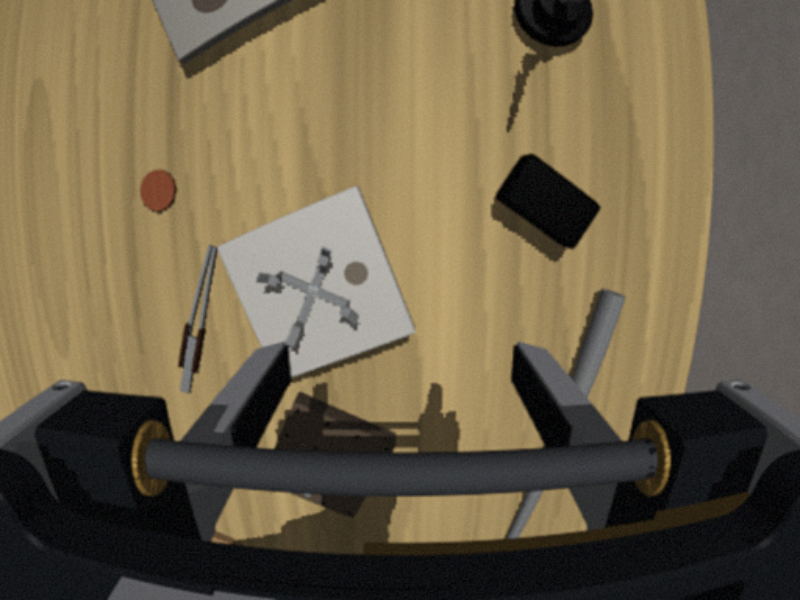

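```bash
cat > h.py <<'E'
import numpy as np, cv2
from scipy.spatial.transform import Rotation as R
from plant import bot, vision
np.set_printoptions(precision=4,suppress=True)
def tool(s=None):
    s=s or bot.sense(); T=np.eye(4); T[:3,:3]=R.from_euler('xyz',s['tcp_rot'],degrees=True).as_matrix(); T[:3,3]=s['tcp_pos']; return T
def ray(name,p,T=None):
    """p (N,2) full-res px -> origin, unit dirs (N,3)"""
    m=vision.camera_model(name);K=m['camera_matrix'];p=np.atleast_2d(np.asarray(p,float))
    d=(p-K[:2,2])/np.diag(K)[:2]
    if name=='wrist':
        th=np.linalg.norm(d,axis=1,keepdims=True); d=np.c_[d/np.maximum(th,1e-9)*np.sin(th),np.cos(th)]
        W=(tool() if T is None else T)@m['mount']
    else:
        d=np.c_[d,np.ones(len(d))]; W=np.linalg.inv(m['view'])
    d=d@W[:3,:3].T
    return W[:3,3],d/np.linalg.norm(d,axis=1,keepdims=True)
def cast(name,p,z,T=None):
    o,d=ray(name,p,T); return o+d*((z-o[2])/d[:,2])[:,None]
def proj(name,X,T=None):
    m=vision.camera_model(name);K=m['camera_matrix'];X=np.atleast_2d(X)
    V=m['view'] if name!='wrist' else np.linalg.inv((tool() if T is None else T)@m['mount'])
    c=X@V[:3,:3].T+V[:3,3]
    if name=='wrist':
        r=np.linalg.norm(c[:,:2],axis=1,keepdims=True); d=c[:,:2]/r*np.arctan2(r,c[:,2:])
    else: d=c[:,:2]/c[:,2:]
    return d*np.diag(K)[:2]+K[:2,2]
def tri(obs):
    """obs list of (o,d): nearest point, residual"""
    A=0;b=0
    for o,d in obs:
        P=np.eye(3)-np.outer(d,d);A=A+P;b=b+P@o
    X=np.linalg.solve(A,b); return X,[np.linalg.norm((np.eye(3)-np.outer(d,d))@(X-o)) for o,d in obs]
E
python3 - <<'E'
from h import *
s=1.5625
q=lambda n,l,z: print(n,z,'\n',cast(n,np.array(l)/s,z))
q('side',[(293,470)],.028)
q('side',[(393,318)],.056)
q('wrist',[(313,290)],.056)
q('wrist',[(218,246),(357,187),(413,330)],.046)
q('side',[(530,230),(590,266)],.07)
q('scene',[(168,355),(198,415)],.07)
q('scene',[(203,432),(228,487)],.02)
q('side',[(238,432),(393,438),(381,553),(192,540)],.025)
q('side',[(529,273),(570,297),(593,283)],.0)
E
```

```text
side 0.028 
 [[0.55   0.2993 0.028 ]]
side 0.056 
 [[0.5784 0.0007 0.056 ]]
wrist 0.056 
 [[ 0.5847 -0.0032  0.056 ]]
wrist 0.046 
 [[ 0.5079  0.0297  0.046 ]
 [ 0.6175  0.0709  0.046 ]
 [ 0.6585 -0.0371  0.046 ]]
side 0.07 
 [[ 0.4749 -0.344   0.07  ]
 [ 0.3382 -0.2896  0.07  ]]
scene 0.07 
 [[ 0.3515 -0.3016  0.07  ]
 [ 0.4765 -0.3561  0.07  ]]
scene 0.02 
 [[ 0.4684 -0.3525  0.02  ]
 [ 0.5634 -0.3967  0.02  ]]
side 0.025 
 [[0.6584 0.2907 0.025 ]
 [0.4639 0.1848 0.025 ]
 [0.3894 0.3312 0.025 ]
 [0.5943 0.437  0.025 ]]
side 0.0 
 [[ 0.45   -0.303   0.    ]
 [ 0.3563 -0.2735  0.    ]
 [ 0.3318 -0.3374  0.    ]]
```

Emit:
{"fn": "play_rows", "kwargs": {
  "deltas": [
    [[-4, -2.6, 0, 0.12, -1], [-8, -5.2, 0, 0.24, -1], [-12, -7.8, 0, 0.36, -1], [-16, -10.4, 0, 0.48, -1], [-20, -13, 0, 0.6, -1], [-24, -15.4, 0, 0.72, -1], [-28, -17.6, 0, 0.84, -1], [-31, -19, 0, 0.96, -1]]
  ]
}}

```text
time_s: 0.82
tcp_pos: [0.4726, -0.2841, 0.2055]
tcp_rot: [-180.0, -0.0, 34.7]
contact_force: [0.8, -0.1, 1.2]
finger_gap: 0.0941
```

Emit:
{"fn": "play_rows", "kwargs": {
  "deltas": [
    [[0, 0, 0, 0.12, -1], [0, 0, 0, 0.24, -1], [0, 0, 0, 0.36, -1], [0, 0, 0, 0.48, -1], [0, 0, 0, 0.6, -1], [0, 0, 0, 0.72, -1], [0, 0, 0, 0.84, -1], [0, 0, 0, 1.0, -1]]
  ]
}}

```text
time_s: 1.48
tcp_pos: [0.4741, -0.2828, 0.2053]
tcp_rot: [-180.0, 0.0, -20.6]
contact_force: [0.5, 0.4, -0.2]
finger_gap: 0.0936
```

Emit:
{"fn": "play_rows", "kwargs": {
  "deltas": [
    [[0, 0, 0, 0.06, -1], [0, 0, 0, 0.06, -1], [0, 0, 0, 0.06, -1]]
  ]
}}

```text
time_s: 1.73
tcp_pos: [0.4741, -0.2827, 0.2052]
tcp_rot: [180.0, 0.0, -23.6]
contact_force: [0.6, -0.4, -0.5]
finger_gap: 0.0942
```

```bash
python3 - <<'E'
from h import *
s=bot.sense(); print(s['time_s'],s['tcp_pos'],s['tcp_rot'],s['qpos'],s['contact_force'])
T=tool(s); np.save('T1.npy',T); im=vision.get_image('wrist'); cv2.imwrite('pics/w1.png',im); cv2.imwrite('pics/w1b.png',cv2.resize(im,(800,600),interpolation=cv2.INTER_CUBIC))
E
```

```text
1.7333 [ 0.4741 -0.2827  0.2052] [179.9945   0.0353 -23.6042] [  5.5553  31.6199  34.4775 103.4182 -22.153   51.859  -63.6071] [ 0.6042 -0.3894 -0.529 ]
```

View pics/w1b.png

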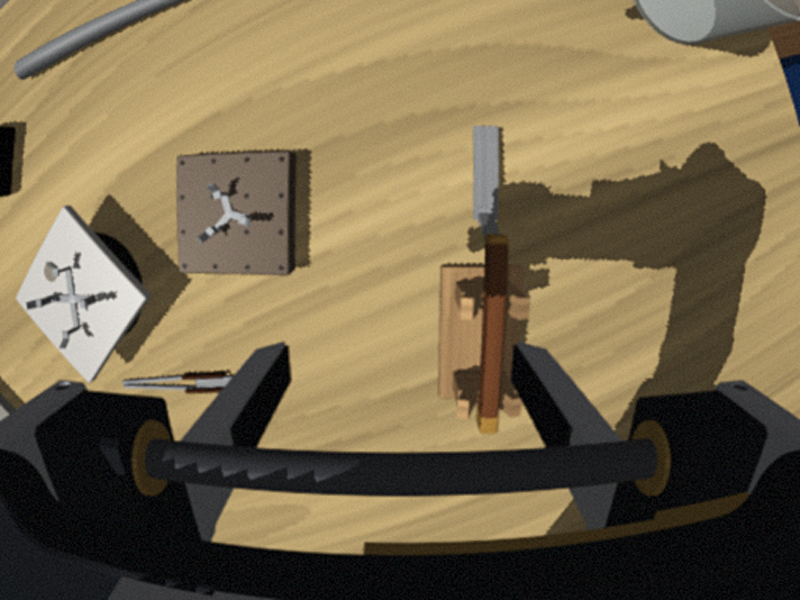

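```bash
python3 - <<'E'
from h import *
T=np.load('T1.npy'); s=1.5625
im=cv2.imread('pics/w1.png'); hsv=cv2.cvtColor(im,cv2.COLOR_BGR2HSV)
# brown handle mask inside window
x0,x1,y0,y1=300,335,148,280
w=hsv[y0:y1,x0:x1]; print('handle px sample',hsv[200,315],hsv[160,317],hsv[270,312],hsv[200,322],hsv[200,300])
for r in (156,165,180,200,220,240,255):
    print(r,[int(v) for v in cv2.cvtColor(im,cv2.COLOR_BGR2GRAY)[r,302:330]])
print('col ends',[int(v) for v in im[145:165,317].mean(1)],[int(v) for v in im[262:284,312].mean(1)])
P=cast('wrist',np.array([(496.5,237),(488,432)])/s,.073,T); print(P,np.linalg.norm(P[0]-P[1]),np.degrees(np.arctan2(*(P[0]-P[1])[[1,0]])))
B=cast('wrist',np.array([(486.5,127),(474,127),(499,127)])/s,.012,T);print(B)
E
```

```text
handle px sample [ 11 159 120] [ 15 165  48] [ 19 169 172] [ 11 152  87] [ 17 111 205]
156 [60, 66, 64, 69, 69, 71, 77, 64, 46, 34, 24, 42, 40, 44, 44, 38, 42, 38, 36, 40, 40, 43, 49, 58, 73, 73, 70, 69]
165 [172, 169, 174, 167, 167, 172, 172, 161, 77, 20, 25, 28, 34, 31, 30, 36, 29, 32, 36, 31, 35, 28, 33, 57, 57, 68, 67, 69]
180 [45, 44, 48, 50, 52, 52, 47, 41, 33, 26, 27, 30, 26, 31, 41, 30, 36, 28, 30, 38, 26, 32, 42, 43, 56, 61, 70, 65]
200 [121, 67, 54, 86, 128, 140, 121, 76, 48, 59, 77, 84, 83, 84, 84, 81, 77, 77, 78, 72, 62, 51, 57, 85, 118, 127, 130, 126]
220 [149, 145, 145, 144, 144, 130, 76, 51, 48, 71, 83, 82, 83, 73, 79, 83, 77, 76, 75, 59, 56, 63, 58, 71, 68, 64, 54, 47]
240 [49, 52, 54, 51, 56, 45, 43, 61, 79, 81, 86, 80, 83, 77, 84, 76, 77, 72, 50, 49, 51, 51, 51, 60, 51, 27, 12, 4]
255 [52, 50, 56, 75, 64, 55, 62, 72, 77, 79, 80, 82, 79, 69, 77, 71, 66, 48, 48, 68, 96, 126, 134, 131, 112, 99, 90, 102]
col ends [59, 51, 57, 58, 50, 42, 46, 51, 54, 52, 43, 36, 29, 37, 25, 32, 23, 30, 35, 28] [70, 76, 75, 72, 75, 93, 114, 125, 120, 116, 123, 121, 123, 120, 121, 128, 139, 145, 147, 153, 149, 148]
[[ 0.4819 -0.3576  0.073 ]
 [ 0.3426 -0.2998  0.073 ]] 0.1508753932009392 -22.548112578934994
[[ 0.5562 -0.3935  0.012 ]
 [ 0.5599 -0.384   0.012 ]
 [ 0.5525 -0.4031  0.012 ]]
```

Emit:
{"fn": "play_rows", "kwargs": {
  "deltas": [
    [[0.5, 1.7, 2, 0, -1], [1, 3.4, 4, 0, -1], [1.6, 5.1, 6, 0, -1], [2.1, 6.7, 8, 0, -1], [2.1, 6.7, 8, 0, -1], [2.1, 6.7, 8, 0, -1]]
  ]
}}

```text
time_s: 2.28
tcp_pos: [0.4654, -0.353, 0.1247]
tcp_rot: [-180.0, 0.1, -23.8]
contact_force: [1.2, 0.7, 0.2]
finger_gap: 0.094
```

```bash
python3 - <<'E'
from h import *
s=bot.sense(); print(s['time_s'],s['tcp_pos'],s['tcp_rot'],s['contact_force'])
T=tool(s); np.save('T2.npy',T); im=vision.get_image('wrist'); cv2.imwrite('pics/w2.png',im)
g=np.array([[.466,-.353,.073]]);print(proj('wrist',g,T))
c=im[100:290,180:340]; cv2.imwrite('pics/w2b.png',cv2.resize(c,None,fx=3.1,fy=3.1,interpolation=cv2.INTER_CUBIC))
E
```

```text
2.2833 [ 0.4654 -0.353   0.1247] [-179.9668    0.1273  -23.793 ] [1.1613 0.6659 0.1637]
[[256.2542 207.3798]]
```

View pics/w2b.png

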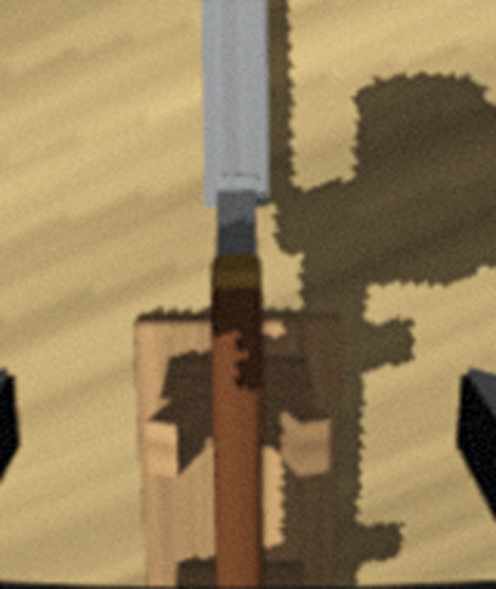

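```bash
python3 - <<'E'
from h import *
T=np.load('T2.npy')
c=lambda l:np.array(l)/3.1+[180,100]
P=cast('wrist',c([(236,257),(239.5,580)]),.073,T); B=cast('wrist',c([(206,197),(268,197),(235.5,0),(203,0),(268,0)]),.0165,T)
print(P,B)
a=lambda u:np.degrees(np.arctan2(u[1],u[0]))
print(a(P[0]-P[1]),a(B[2]-(B[0]+B[1])/2),a(P[0]-P[1]), np.linalg.norm(B[0]-B[1]),np.linalg.norm(B[3]-B[4]))
u=P[0]-P[1];u/=np.linalg.norm(u);print('grip',P[0]-.017*u, 'heel-100/24',(B[0]+B[1])/2-.024*u)
# tip location from full image
im=cv2.imread('pics/w2.png'); g=im.mean(2)
print([int(v) for v in g[0:60:1,256]])
for r in (30,60,120): print(r,[int(v) for v in g[r,238:275]])
E
```

```text
[[ 0.4847 -0.3612  0.073 ]
 [ 0.3957 -0.323   0.073 ]] [[ 0.4945 -0.3551  0.0165]
 [ 0.4867 -0.373   0.0165]
 [ 0.5473 -0.3886  0.0165]
 [ 0.5514 -0.3795  0.0165]
 [ 0.5433 -0.3977  0.0165]]
-23.20318722468414 -23.370081901410288 -23.20318722468414 0.019551388643087454 0.019972573027131443
grip [ 0.4691 -0.3545  0.073 ] heel-100/24 [ 0.4685 -0.3546  0.0165]
[157, 155, 152, 150, 149, 148, 149, 150, 151, 150, 147, 157, 147, 154, 153, 160, 159, 159, 157, 158, 148, 145, 136, 136, 131, 137, 138, 136, 140, 144, 147, 142, 145, 141, 139, 144, 149, 143, 146, 148, 145, 144, 143, 145, 148, 148, 142, 154, 151, 146, 150, 150, 152, 147, 149, 150, 145, 150, 150, 152]
30 [145, 140, 134, 143, 134, 139, 136, 136, 140, 137, 139, 145, 139, 143, 140, 144, 148, 142, 147, 143, 141, 142, 143, 147, 143, 141, 137, 137, 138, 137, 142, 141, 137, 146, 147, 138, 147]
60 [154, 153, 150, 152, 148, 149, 149, 150, 152, 148, 153, 151, 150, 147, 148, 151, 151, 153, 149, 152, 152, 152, 146, 153, 155, 150, 149, 148, 147, 150, 148, 151, 148, 146, 151, 152, 149]
120 [162, 159, 158, 157, 161, 155, 162, 158, 153, 155, 157, 162, 164, 154, 153, 153, 152, 152, 154, 161, 157, 156, 153, 156, 157, 156, 158, 137, 103, 76, 74, 78, 75, 70, 77, 88, 148]
```

Emit:
{"fn": "play_rows", "kwargs": {
  "deltas": [
    [[0.2, 0, 2, -0.009, -1], [0.4, 0, 4, -0.009, -1], [0.4, 0, 6, -0.009, -1], [0.4, 0, 7.6, -0.009, -1], [0.4, 0, 8.1, -0.009, -1], [0.4, 0, 8.1, -0.009, -1]]
  ]
}}

```text
time_s: 2.83
tcp_pos: [0.4706, -0.353, 0.0444]
tcp_rot: [-179.9, 0.0, -23.1]
contact_force: [0.3, -0.1, -0.4]
finger_gap: 0.0943
```

Emit:
{"fn": "play_rows", "kwargs": {
  "deltas": [
    [[0, 0, 0, 0, 1], [0, 0, 0, 0, 1], [0, 0, 0, 0, 1], [0, 0, 0, 0, 1], [0, 0, 0, 0, 1], [0, 0, 0, 0, 1], [0, 0, 0, 0, 1], [0, 0, 0, 0, 1]]
  ],
  "squeeze": 50
}}

```text
time_s: 3.5
tcp_pos: [0.4701, -0.3544, 0.0445]
tcp_rot: [-180.0, -0.0, -23.2]
contact_force: [0.1, -0.2, 0.2]
finger_gap: 0.0439
```

Emit:
{"fn": "play_rows", "kwargs": {
  "deltas": [
    [[0, 0, 0, 0, 1], [0, 0, 0, 0, 1], [0, 0, 0, 0, 1], [0, 0, 0, 0, 1], [0, 0, 0, 0, 1], [0, 0, 0, 0, 1], [0, 0, 0, 0, 1], [0, 0, 0, 0, 1]]
  ]
}}

```text
time_s: 4.17
tcp_pos: [0.4701, -0.3545, 0.0445]
tcp_rot: [180.0, -0.0, -23.2]
contact_force: [0.2, -0.7, -0.8]
finger_gap: 0.0136
```

```bash
python3 - <<'E'
from h import *
s=bot.sense(); print(s); np.save('Tgrasp.npy',tool(s))
E
```

```text
{'time_s': 4.1667, 'qpos': array([ 18.9573,  46.0642,  24.981 , 104.7916, -31.0891,  36.0696,
       -50.3635]), 'qvel': array([-0.0736,  0.0687,  0.0342,  0.1833, -0.077 , -0.0064,  0.0665]), 'joint_efforts': array([ -0.1792, -53.767 ,   7.1394, -11.3096,  -0.0963,   0.0293,
        -0.0175]), 'tcp_pos': array([ 0.4701, -0.3545,  0.0445]), 'tcp_rot': array([179.9941,  -0.0003, -23.2188]), 'contact_force': array([ 0.2029, -0.6505, -0.7787]), 'ft_torque': array([ 0.0273,  0.1572, -0.0132]), 'finger_gap': 0.013575803157226564}
```

Emit:
{"fn": "play_rows", "kwargs": {
  "deltas": [
    [[0, 0, -1.5, 0, 1], [0, 0, -4, 0, 1], [0, 0, -7, 0, 1], [-1, -1.8, -10.5, 0, 1], [-2.7, -4.8, -13, 0, 1], [-4.4, -7.8, -15, 0, 1], [-6.1, -10.9, -15.5, 0, 1], [-7.8, -13.9, -15.5, 0, 1]]
  ]
}}

```text
time_s: 4.83
tcp_pos: [0.4539, -0.1947, 0.2011]
tcp_rot: [-179.9, -0.2, -23.2]
contact_force: [0.3, 0.2, -2.2]
finger_gap: 0.0136
```

Emit:
{"fn": "play_rows", "kwargs": {
  "deltas": [
    [[-1.7, -3, 0, 0, 1], [-3.4, -6.1, 0, 0, 1], [-5.1, -9.1, 0, 0, 1], [-6.8, -12.2, 0, 0, 1], [-8.5, -15.2, 0, 0, 1], [-10.2, -18.3, 0, 0, 1], [-11.9, -21.3, 0, 0, 1], [-13.6, -24.4, 0, 0, 1]]
  ]
}}

```text
time_s: 5.5
tcp_pos: [0.4238, 0.0836, 0.1996]
tcp_rot: [-180.0, 0.0, -23.2]
contact_force: [0.1, 0.1, -0.9]
finger_gap: 0.0136
```

Emit:
{"fn": "play_rows", "kwargs": {
  "deltas": [
    [[-1.7, -3, 0, -0.11, 1], [-3.4, -6.1, 0, -0.22, 1], [-5.1, -9.1, 0, -0.33, 1], [-6.4, -11.5, 0, -0.44, 1], [-6.8, -12.3, 0, -0.56, 1], [-6.8, -12.3, 0, -0.67, 1], [-6.8, -12.3, 0, -0.79, 1], [-6.8, -12.3, 0, -0.9, 1]]
  ]
}}

```text
time_s: 6.17
tcp_pos: [0.4101, 0.2221, 0.1993]
tcp_rot: [-180.0, 0.0, 28.7]
contact_force: [-0.8, 0.0, -1.9]
finger_gap: 0.0137
```

Emit:
{"fn": "play_rows", "kwargs": {
  "deltas": [
    [[0, 0, 0, 0, 1], [0, 0, 0, 0, 1], [0, 0, 0, 0, 1]]
  ]
}}

```text
time_s: 6.42
tcp_pos: [0.4104, 0.2216, 0.1995]
tcp_rot: [-180.0, 0.0, 28.2]
contact_force: [0.0, 0.6, -1.4]
finger_gap: 0.0139
```

```bash
python3 - <<'E'
from h import *
s=bot.sense(); print(s['time_s'],s['tcp_pos'],s['tcp_rot'],s['contact_force'],s['qpos'],s['finger_gap'])
T=tool(s); np.save('T3.npy',T); im=vision.get_image('wrist'); cv2.imwrite('pics/w3.png',im)
sd=vision.get_image('side'); cv2.imwrite('pics/sd3.png',sd)
cv2.imwrite('pics/w3b.png',cv2.resize(im,(800,600),interpolation=cv2.INTER_CUBIC))
E
```

```text
6.4167 [0.4104 0.2216 0.1995] [-179.9962    0.0059   28.1625] [ 0.0328  0.5573 -1.4456] [-48.0753  22.9435  22.3455 116.0413 -12.4933  43.2679 -80.0133] 0.013854309999954488
```

View pics/w3b.png

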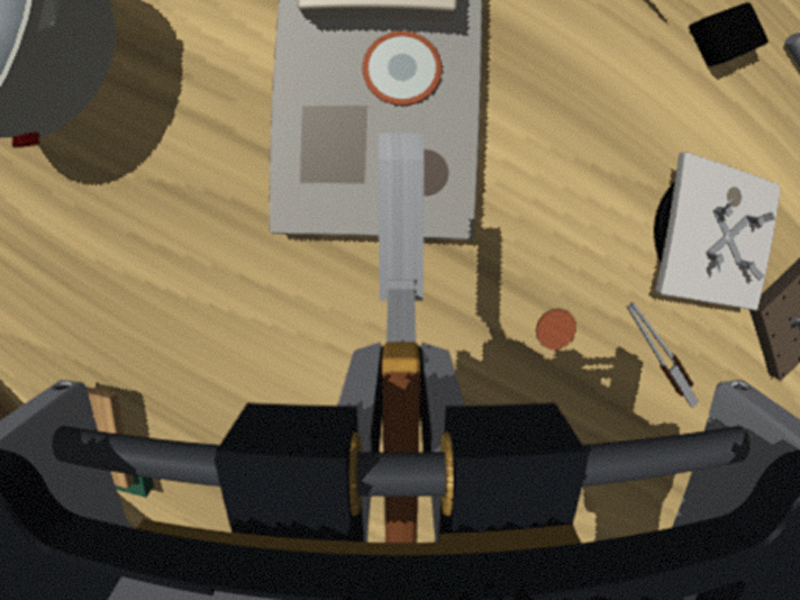

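```bash
cat > disc.py <<'E'
from h import *
def disc(im,win):
    x0,y0,x1,y1=win; w=im[y0:y1,x0:x1]; h=cv2.cvtColor(w,cv2.COLOR_BGR2HSV)
    m=((h[...,0]<16)&(h[...,1]>110)&(h[...,2]>70)).astype(np.uint8)
    c=cv2.findContours(m,cv2.RETR_EXTERNAL,cv2.CHAIN_APPROX_NONE)[0]
    p=cv2.convexHull(np.vstack([k for k in c if len(k)>6]))
    return p[:,0]+[x0,y0], cv2.fitEllipse(p)
E
python3 - <<'E'
from disc import *
T=np.load('T3.npy');w=cv2.imread('pics/w3.png');sd=cv2.imread('pics/sd3.png')
pw,ew=disc(w,(220,10,296,76)); ps,es=disc(sd,(165,280,210,320))
print(ew,es)
cw=np.array(ew[0])+[220,10]; cs=np.array(es[0])+[165,280]
ow,dw=ray('wrist',cw,T); os_,ds=ray('side',cs); print(tri([(ow,dw[0]),(os_,ds[0])]))
for z in (.024,.028,.032): 
    a=cast('wrist',cw,z,T)[0]; b=cast('side',cs,z)[0]; print(z,a,b,a-b, (cv2.minEnclosingCircle(cast('wrist',pw,z,T)[:,:2].astype(np.float32))),cv2.minEnclosingCircle(cast('side',ps,z)[:,:2].astype(np.float32)))
s=1.5625
# board corners rear-left, rear-right
for a,b in (((272,232),(381,549)),((470,234),(394,436))):
    o1,d1=ray('wrist',np.array(a)/s,T);o2,d2=ray('side',np.array(b)/s); print('corner',tri([(o1,d1[0]),(o2,d2[0])]))
g=w.mean(2)
print('rowtop', [int(v) for v in g[0:22,256]])
for c in (180,190,200,220,290,300): print(c,[int(v) for v in g[140:160,c]])
for r in (60,100,130): print(r,[int(v) for v in g[r,172:186]],[int(v) for v in g[r,296:316]])
print('tip',[int(v) for v in g[78:96,256]])
for r in (100,120,150,180): print(r,[int(v) for v in g[r,238:276]])
E
```

```text
((36.9979248046875, 33.18272018432617), (46.77424240112305, 50.287986755371094), 91.95465850830078) ((21.589536666870117, 20.754554748535156), (23.19690704345703, 28.801280975341797), 66.77520751953125)
(array([0.5546, 0.2982, 0.023 ]), [np.float64(0.0002090712034182502), np.float64(0.00020907120341834225)])
0.024 [0.5545 0.2982 0.024 ] [0.5539 0.2985 0.024 ] [ 0.0007 -0.0003  0.    ] ((0.5551726818084717, 0.29845842719078064), 0.030115673318505287) ((0.5545569062232971, 0.2975524961948395), 0.029516374692320824)
0.028 [0.5536 0.2977 0.028 ] [0.5518 0.3003 0.028 ] [ 0.0019 -0.0025  0.    ] ((0.5542696118354797, 0.2979867458343506), 0.02977725863456726) ((0.552456796169281, 0.29927581548690796), 0.029339920729398727)
0.032 [0.5528 0.2973 0.032 ] [0.5497 0.302  0.032 ] [ 0.0031 -0.0047 -0.    ] ((0.5533666014671326, 0.29751503467559814), 0.029438868165016174) ((0.5503568649291992, 0.3009992241859436), 0.02916361577808857)
corner (array([0.3938, 0.3274, 0.0229]), [np.float64(0.001612459361632978), np.float64(0.0016124593616329808)])
corner (array([0.4634, 0.1899, 0.0343]), [np.float64(0
[... 1435 characters left out ...]
 162, 157, 159, 157, 157, 157, 157, 162, 162, 166, 162, 163, 161, 163, 160, 158, 161, 161, 158, 157, 106, 92, 87, 85, 89]
120 [149, 146, 152, 146, 154, 156, 155, 150, 155, 161, 155, 157, 155, 151, 143, 148, 151, 145, 149, 148, 152, 157, 152, 150, 149, 154, 149, 148, 151, 156, 153, 146, 138, 111, 92, 85, 85, 86]
150 [104, 108, 108, 117, 130, 149, 148, 147, 146, 147, 153, 150, 146, 141, 143, 141, 141, 144, 141, 141, 146, 150, 146, 145, 147, 147, 144, 140, 149, 144, 145, 148, 150, 149, 149, 146, 151, 150]
180 [146, 144, 142, 140, 140, 142, 141, 141, 139, 138, 139, 146, 145, 142, 139, 145, 141, 141, 142, 140, 145, 142, 144, 142, 145, 141, 127, 93, 95, 133, 143, 147, 144, 143, 145, 142, 141, 140]
```

```bash
python3 - <<'E'
from h import *
T=np.load('T3.npy');a=lambda u:np.degrees(np.arctan2(u[1],u[0]))
for z in (.023,.027):
    P=cast('wrist',[(190,148.9),(200,149),(220,149.6),(290,151.9),(306.2,60),(304.7,100),(303.5,130)],z,T)
    print(z,a(P[0]-P[3])-90,a(P[4]-P[6]),a(P[4]-P[5]))
    r=R.from_euler('z',28.5,degrees=True).as_matrix()
    print('board frame coords rel disc',(P-np.array([.5542,.298,z]))@r)
B=cast('wrist',[(200,3.7),(256,3.7),(300,3.7)],.055,T); print('bricktop',(B-np.array([.5542,.298,0]))@r)
g=cv2.imread('pics/w3.png').mean(2)
for c in (200,215,235,270,285): print(c,[int(v) for v in g[0:30,c]])
print('tool frame disc',(np.array([.5542,.298,.026])-T[:3,3])@T[:3,:3])
E
```

```text
0.023 26.11601900102268 26.292560582722615 26.065419645623994
board frame coords rel disc [[-0.1264  0.0824  0.    ]
 [-0.1269  0.0699  0.    ]
 [-0.1282  0.0454  0.    ]
 [-0.1315 -0.039   0.    ]
 [-0.0193 -0.0584  0.    ]
 [-0.0685 -0.0563  0.    ]
 [-0.1048 -0.0551  0.    ]]
0.027 26.11601900102272 26.29256058272264 26.06541964562401
board frame coords rel disc [[-0.126   0.0815  0.    ]
 [-0.1265  0.0691  0.    ]
 [-0.1277  0.0449  0.    ]
 [-0.131  -0.0386  0.    ]
 [-0.0201 -0.0577  0.    ]
 [-0.0688 -0.0557  0.    ]
 [-0.1046 -0.0545  0.    ]]
bricktop [[ 0.0432  0.063   0.055 ]
 [ 0.0402  0.0009  0.055 ]
 [ 0.0415 -0.0476  0.055 ]]
200 [201, 205, 194, 167, 115, 76, 58, 54, 57, 56, 49, 59, 54, 56, 66, 104, 150, 161, 163, 157, 158, 161, 159, 157, 154, 155, 153, 158, 160, 159]
215 [199, 199, 182, 139, 93, 61, 57, 52, 62, 58, 52, 56, 59, 57, 60, 62, 64, 61, 67, 108, 145, 157, 155, 156, 150, 157, 153, 157, 156, 156]
235 [192, 194, 169, 125, 83, 54, 55, 54, 53, 58, 57, 55, 55, 60, 63, 56, 62, 54, 59, 97, 134, 150, 153, 151, 151, 148, 155, 155, 151, 150]
270 [190, 190, 180, 162, 123, 86, 62, 57, 57, 57, 55, 54, 58, 61, 64, 64, 60, 59, 56, 73, 114, 154, 141, 112, 97, 89, 102, 143, 178, 190]
285 [178, 183, 181, 180, 152, 120, 85, 55, 58, 61, 58, 58, 52, 59, 57, 61, 66, 61, 64, 61, 64, 97, 137, 147, 150, 151, 142, 151, 149, 152]
tool frame disc [0.1628 0.0005 0.1734]
```

Emit:
{"fn": "play_rows", "kwargs": {
  "deltas": [
    [[0.3, -0.2, 2, 0.035, 1], [0.6, -0.4, 5, 0.035, 1], [0.8, -0.5, 8.5, 0.035, 1], [0.8, -0.5, 11.5, 0.035, 1], [0.8, -0.5, 12.9, 0.035, 1], [0.8, -0.5, 13.1, 0.035, 1], [0.8, -0.5, 13.1, 0.035, 1], [0.8, -0.5, 13.1, 0.035, 1]]
  ]
}}

```text
time_s: 7.18
tcp_pos: [0.4159, 0.2302, 0.0692]
tcp_rot: [180.0, -0.1, 26.3]
contact_force: [0.8, 0.7, -1.5]
finger_gap: 0.0134
```

```bash
python3 - <<'E'
from h import *
s=bot.sense(); print(s['time_s'],s['tcp_pos'],s['tcp_rot'],s['contact_force'])
T=tool(s); np.save('T4.npy',T); w=vision.get_image('wrist'); cv2.imwrite('pics/w4.png',w)
sd=vision.get_image('side'); cv2.imwrite('pics/sd4.png',sd)
tip=T[:3,3]+T[:3,:3]@np.array([.099,0,.0335]); print(tip,proj('side',tip),proj('wrist',tip,T))
p=proj('side',tip)[0].astype(int)
a=cv2.resize(sd[p[1]-40:p[1]+40,p[0]-50:p[0]+50],None,fx=5,fy=5,interpolation=cv2.INTER_CUBIC)
q=proj('wrist',tip,T)[0].astype(int);y0=max(q[1]-60,0)
b=cv2.resize(w[y0:y0+133,q[0]-50:q[0]+50],None,fx=3,fy=3,interpolation=cv2.INTER_CUBIC)
print('crop origins',p-[50,40],(q[0]-50,y0))
out=np.zeros((400,800,3),np.uint8);out[:400,:500]=a;out[:399,500:]=b
cv2.imwrite('pics/c4.png',out)
E
```

```text
7.1833 [0.4159 0.2302 0.0692] [179.9896  -0.0775  26.3063] [ 0.8217  0.7383 -1.4919]
[0.5047 0.2741 0.0358] [[211.9255 299.5036]] [[256.7573  81.3642]]
crop origins [161 259] (np.int64(206), np.int64(21))
```

View pics/c4.png

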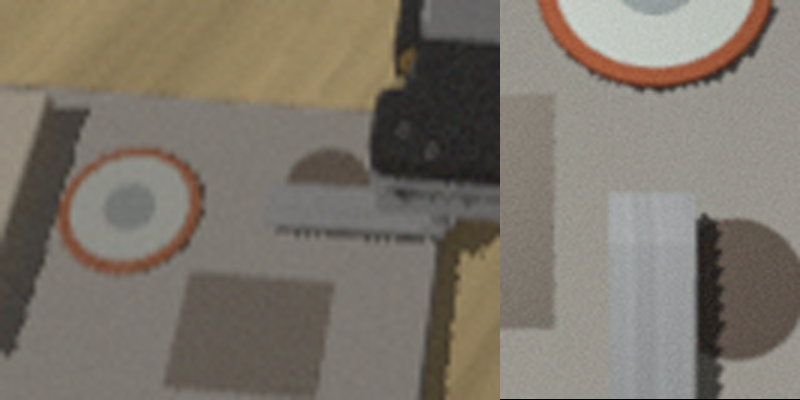

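```bash
python3 - <<'E'
from h import *
T=np.load('T4.npy')
for sp in ((215,299.6),(214.5,299.6),(214.5,300.4)):
    o1,d1=ray('side',sp);o2,d2=ray('wrist',(257,85.3),T);X,r=tri([(o1,d1[0]),(o2,d2[0])]);print(X,r,(X-T[:3,3])@T[:3,:3])
for z in (.030,.033,.036): print(z,(cast('wrist',[(257,85.3)],T[2,3]-z,T)[0]-T[:3,3])@T[:3,:3])
E
```

```text
[0.5008 0.2717 0.0355] [np.float64(0.001750548200097034), np.float64(0.0017505482000970435)] [0.0944 0.0004 0.0338]
[0.5012 0.272  0.0355] [np.float64(0.0012359194539833715), np.float64(0.0012359194539832833)] [0.0949 0.0003 0.0338]
[0.5014 0.2721 0.0325] [np.float64(0.0012753539024850428), np.float64(0.0012753539024851455)] [0.0952 0.0003 0.0368]
0.03 [0.0958 0.0002 0.0301]
0.033 [0.0961 0.0002 0.0331]
0.036 [0.0964 0.0002 0.0361]
```

Emit:
{"fn": "play_rows", "kwargs": {
  "deltas": [
    [[0, 0, 0.3, 0, 1], [0, 0, 0.6, 0, 1], [0, 0, 0.85, 0, 1], [0, 0, 0.9, 0, 1], [0, 0, 0.9, 0, 1]]
  ]
}}

```text
time_s: 7.7
tcp_pos: [0.415, 0.23, 0.0593]
tcp_rot: [-180.0, 0.0, 26.3]
contact_force: [0.8, -0.1, -1.9]
finger_gap: 0.0137
```

Emit:
{"fn": "play_rows", "kwargs": {
  "deltas": [
    [[0, 0, 0.04, 0, 1], [0, 0, 0.08, 0, 1], [0, 0, 0.08, 0, 1]]
  ]
}}

```text
time_s: 7.95
tcp_pos: [0.4151, 0.23, 0.0586]
tcp_rot: [-180.0, -0.0, 26.3]
contact_force: [-0.3, -0.1, -1.6]
finger_gap: 0.0133
```

Emit:
{"fn": "play_rows", "kwargs": {
  "deltas": [
    [[0, 0, 0.04, 0, 1], [0, 0, 0.08, 0, 1], [0, 0, 0.08, 0, 1]]
  ]
}}

```text
time_s: 8.2
tcp_pos: [0.4151, 0.23, 0.0578]
tcp_rot: [-180.0, -0.0, 26.3]
contact_force: [0.4, -0.7, -1.3]
finger_gap: 0.0138
```

Emit:
{"fn": "play_rows", "kwargs": {
  "deltas": [
    [[0, 0, 0.06, 0, 1], [0, 0, 0.06, 0, 1], [0, 0, 0.06, 0, 1]]
  ]
}}

```text
time_s: 8.45
tcp_pos: [0.4151, 0.23, 0.0572]
tcp_rot: [180.0, 0.0, 26.3]
contact_force: [-0.5, 0.1, -1.8]
finger_gap: 0.0138
```

Emit:
{"fn": "play_rows", "kwargs": {
  "deltas": [
    [[0, 0, 0.06, 0, 1], [0, 0, 0.06, 0, 1], [0, 0, 0.06, 0, 1]]
  ]
}}

```text
time_s: 8.7
tcp_pos: [0.4151, 0.23, 0.0566]
tcp_rot: [-180.0, 0.0, 26.3]
contact_force: [0.0, 0.9, -2.0]
finger_gap: 0.0136
```

```bash
python3 - <<'E'
from h import *
s=bot.sense(); print(s['time_s'],s['tcp_pos'],s['contact_force'],s['ft_torque'])
E
```

```text
8.7 [0.4151 0.23   0.0566] [ 0.0112  0.8916 -1.9651] [ 0.0303  0.0348 -0.0065]
```

Emit:
{"fn": "play_rows", "kwargs": {
  "deltas": [
    [[0, 0, 0.05, 0, 1], [0, 0, 0.05, 0, 1], [0, 0, 0.05, 0, 1]]
  ]
}}

```text
time_s: 8.95
tcp_pos: [0.4151, 0.23, 0.0562]
tcp_rot: [-180.0, 0.0, 26.3]
contact_force: [0.4, -0.1, -1.5]
finger_gap: 0.0135
```

Emit:
{"fn": "play_rows", "kwargs": {
  "deltas": [
    [[0, 0, 0.05, 0, 1], [0, 0, 0.05, 0, 1], [0, 0, 0.05, 0, 1]]
  ]
}}

```text
time_s: 9.2
tcp_pos: [0.4151, 0.23, 0.0557]
tcp_rot: [-180.0, -0.0, 26.3]
contact_force: [-0.5, 0.5, -0.9]
finger_gap: 0.0133
```

Emit:
{"fn": "play_rows", "kwargs": {
  "deltas": [
    [[0, 0, 0.04, 0, 1], [0, 0, 0.04, 0, 1], [0, 0, 0.04, 0, 1]]
  ]
}}

```text
time_s: 9.45
tcp_pos: [0.4151, 0.23, 0.0554]
tcp_rot: [-180.0, -0.0, 26.3]
contact_force: [-0.9, -0.1, 0.2]
finger_gap: 0.0135
```

```bash
python3 - <<'E'
from disc import *
T3=np.load('T3.npy');T=np.load('T4.npy');w=cv2.imread('pics/w4.png')
tf=lambda X,T:(X-T[:3,3])@T[:3,:3]
s=bot.sense();Tn=tool(s);print(s['tcp_pos'],s['contact_force'])
B=cast('wrist',[(215,3.3),(235,3.0),(270,4.0),(285,4.8)],.0517,T3); print('brick top edge, now-tool',tf(B,Tn))
p,e=disc(w,(200,0,310,60)); q=tf(cast('wrist',p,.0245,T),T); print('rear edge w4',q[:,0].min(), 'y mid',(q[:,1].min()+q[:,1].max())/2, q[:,1].max()-q[:,1].min(), p.min(0),p.max(0))
w3=cv2.imread('pics/w3.png');p,e=disc(w3,(220,10,296,76));
for z in(.0217,.0252):
  q=tf(cast('wrist',p,z,T3),Tn); print('w3',z,q[:,0].min(),q[:,0].max(),q[:,1].min(),q[:,1].max())
print('tip',tf(cast('wrist',[(257,85.3)],T[2,3]-.034,T),T))
# brick base line on board: shadow edge irrelevant
E
```

```text
[0.4151 0.23   0.0554] [-0.9192 -0.0796  0.2068]
brick top edge, now-tool [[ 0.1968 -0.0474  0.0037]
 [ 0.1968 -0.025   0.0037]
 [ 0.1965  0.0138  0.0037]
 [ 0.1966  0.0305  0.0037]]
rear edge w4 0.1255568897584621 y mid 0.0005963733682518464 0.06002063766184566 [218   0] [297  49]
w3 0.0217 0.12698867833754907 0.1862850076172444 -0.029153459662221267 0.030542891820831204
w3 0.0252 0.12638666668266588 0.18510176735323444 -0.028841107968750675 0.030270093847131474
tip [[0.0962 0.0002 0.0341]]
```

Emit:
{"fn": "play_rows", "kwargs": {
  "deltas": [
    [[0.4, 0.02, 0, 0, 1], [0.8, 0.04, 0, 0, 1], [1.2, 0.04, 0, 0, 1], [1.6, 0.04, 0, 0, 1], [2.0, 0.04, 0, 0, 1], [2.4, 0.04, 0, 0, 1], [2.4, 0.04, 0, 0, 1]]
  ]
}}

```text
time_s: 10.03
tcp_pos: [0.4382, 0.2409, 0.0553]
tcp_rot: [180.0, -0.1, 26.3]
contact_force: [1.4, 0.5, -1.1]
finger_gap: 0.0139
```

```bash
python3 - <<'E'
from h import *
s=bot.sense(); print(s['tcp_pos'],s['contact_force'],s['ft_torque'])
E
```

```text
[0.4382 0.2409 0.0553] [ 1.3993  0.547  -1.1329] [ 0.245  -0.2382  0.0389]
```

Emit:
{"fn": "play_rows", "kwargs": {
  "deltas": [
    [[0, 0, 0.01, 0, 1], [0, 0, 0.01, 0, 1]]
  ]
}}

```text
time_s: 10.2
tcp_pos: [0.4376, 0.2406, 0.0553]
tcp_rot: [180.0, -0.1, 26.3]
contact_force: [0.3, 0.0, 1.1]
finger_gap: 0.0135
```

Emit:
{"fn": "play_rows", "kwargs": {
  "deltas": [
    [[0, 0, 0, 0, 1]]
  ]
}}

```text
time_s: 10.28
tcp_pos: [0.4373, 0.2405, 0.0553]
tcp_rot: [180.0, -0.1, 26.3]
contact_force: [1.4, 0.3, 0.7]
finger_gap: 0.0135
```

```bash
python3 - <<'E'
from h import *
s=bot.sense(); print(s['tcp_pos'],s['contact_force'],s['ft_torque'])
E
```

```text
[0.4373 0.2405 0.0553] [1.4229 0.3133 0.7393] [ 0.2405 -0.2664  0.0115]
```

Emit:
{"fn": "play_rows", "kwargs": {
  "deltas": [
    [[0.3, 0, 0, 0, 1], [0.6, 0, 0, 0, 1], [0.9, 0, 0, 0, 1], [1.2, 0, 0, 0, 1], [1.5, 0, 0, 0, 1], [1.8, 0, 0, 0, 1], [2.1, 0, 0, 0, 1], [2.4, 0, 0, 0, 1]]
  ]
}}

```text
time_s: 10.95
tcp_pos: [0.4586, 0.2511, 0.0551]
tcp_rot: [180.0, 0.0, 26.3]
contact_force: [-1.9, -0.0, 1.2]
finger_gap: 0.0136
```

```bash
python3 - <<'E'
from disc import *
s=bot.sense(); print(s['tcp_pos'],s['contact_force'],s['ft_torque'])
T=tool(s);w=vision.get_image('wrist');cv2.imwrite('pics/w5.png',w)
p,e=disc(w,(190,0,330,120));q=(cast('wrist',p,.0252,T)-T[:3,3])@T[:3,:3];print(q.min(0),q.max(0),p.min(0),p.max(0))
E
```

```text
[0.4586 0.2511 0.0551] [-1.9401 -0.0475  1.2465] [-0.0382  0.2208  0.0456]
[ 0.0875 -0.0299  0.0299] [0.1412 0.0302 0.0299] [214  24] [300  97]
```

```bash
python3 - <<'E'
import cv2
w=cv2.imread('pics/w5.png');cv2.imwrite('pics/w5b.png',cv2.resize(w[0:140,180:340],None,fx=4,fy=4,interpolation=cv2.INTER_CUBIC))
E
```

```text
(no output)
```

View pics/w5b.png

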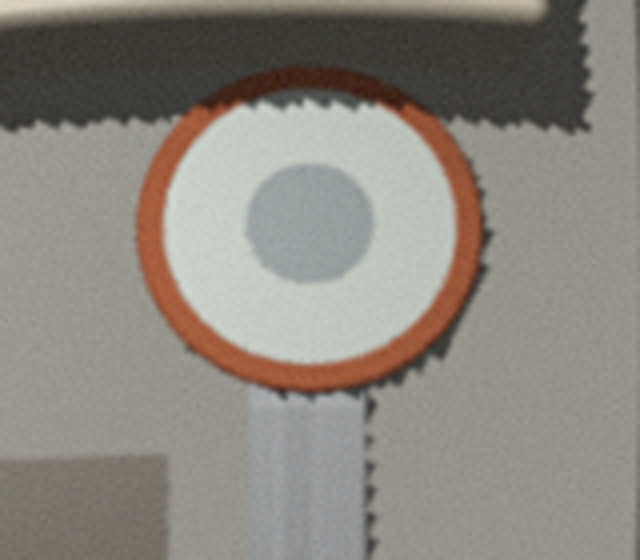

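Emit:
{"fn": "play_rows", "kwargs": {
  "deltas": [
    [[0.3, 0, 0, 0, 1], [0.6, 0, -0.01, 0, 1], [0.9, 0, -0.01, 0, 1], [1.2, 0, -0.01, 0, 1], [1.5, 0, -0.01, 0, 1], [1.8, 0, -0.01, 0, 1], [2.1, 0, -0.01, 0, 1], [2.4, 0, -0.01, 0, 1]]
  ]
}}

```text
time_s: 11.67
tcp_pos: [0.48, 0.2617, 0.0553]
tcp_rot: [-180.0, 0.0, 26.3]
contact_force: [-1.5, -1.4, 1.8]
finger_gap: 0.0138
```

```bash
python3 - <<'E'
from disc import *
s=bot.sense(); print(s['tcp_pos'],s['contact_force'],s['ft_torque'])
T=tool(s);w=vision.get_image('wrist');cv2.imwrite('pics/w6.png',w)
p,e=disc(w,(190,0,330,150));q=(cast('wrist',p,.0252,T)-T[:3,3])@T[:3,:3];print(q.min(0),q.max(0),p.min(0),p.max(0))
E
```

```text
[0.48   0.2617 0.0553] [-1.5044 -1.3754  1.8319] [-0.0748  0.2523 -0.0255]
[ 0.0635 -0.0284  0.03  ] [0.1178 0.0316 0.03  ] [216  55] [302 131]
```

Emit:
{"fn": "play_rows", "kwargs": {
  "deltas": [
    [[0.3, 0, 0, 0, 1], [0.6, 0, 0, 0, 1], [0.9, 0, 0, 0, 1], [1.2, 0, 0, 0, 1], [1.5, 0, 0, 0, 1], [1.8, 0, 0, 0, 1], [2.0, 0, 0, 0, 1], [2.2, 0, 0, 0, 1]]
  ]
}}

```text
time_s: 12.38
tcp_pos: [0.4993, 0.2713, 0.0552]
tcp_rot: [-180.0, 0.1, 26.3]
contact_force: [-3.4, -1.9, 2.1]
finger_gap: 0.014
```

```bash
python3 - <<'E'
from disc import *
s=bot.sense(); print(s['tcp_pos'],s['contact_force'],s['ft_torque'])
T=tool(s);w=vision.get_image('wrist');cv2.imwrite('pics/w7.png',w)
p,e=disc(w,(190,0,330,180));q=(cast('wrist',p,.0262,T)-T[:3,3])@T[:3,:3];print(q.min(0),q.max(0),p.min(0),p.max(0))
B=cast('wrist',[(240,0)],.05,T)
g=w.mean(2);print([int(v) for v in g[10:70,240]])
E
```

```text
[0.4993 0.2713 0.0552] [-3.3897 -1.9026  2.1453] [-0.2378  0.6395  0.0035]
[ 0.0409 -0.0291  0.0289] [0.0953 0.0317 0.029 ] [215  86] [302 163]
[189, 187, 193, 187, 192, 188, 191, 189, 190, 187, 190, 191, 186, 189, 191, 187, 191, 194, 190, 192, 192, 192, 190, 191, 190, 191, 189, 190, 192, 191, 192, 191, 187, 192, 190, 194, 188, 191, 190, 192, 189, 193, 191, 194, 190, 192, 191, 193, 194, 193, 191, 197, 194, 190, 192, 193, 194, 191, 175, 155]
```

Emit:
{"fn": "play_rows", "kwargs": {
  "deltas": [
    [[-0.04, 0, -0.04, 0, 1], [-0.12, 0, -0.12, 0, 1], [-0.25, 0, -0.27, 0, 1], [-0.4, 0, -0.5, 0, 1], [-0.6, 0, -0.8, 0, 1], [-0.75, 0, -1.1, 0, 1], [-0.85, 0, -1.3, 0, 1], [-0.9, 0, -1.4, 0, 1]]
  ]
}}

```text
time_s: 13.1
tcp_pos: [0.4915, 0.2674, 0.0698]
tcp_rot: [-180.0, -0.0, 26.3]
contact_force: [-0.5, -0.0, -3.2]
finger_gap: 0.0137
```

```bash
python3 - <<'E'
from disc import *
s=bot.sense(); print(s['time_s'],s['tcp_pos'],s['contact_force'],s['ft_torque'])
T=tool(s);w=vision.get_image('wrist');cv2.imwrite('pics/w8.png',w)
p,e=disc(w,(190,0,330,180));q=(cast('wrist',p,s['tcp_pos'][2]-.028,T)-T[:3,3])@T[:3,:3];print(q.min(0),q.max(0),p.min(0),p.max(0))
cv2.imwrite('pics/w8b.png',cv2.resize(w[40:220,160:350],None,fx=3.2,fy=3.2,interpolation=cv2.INTER_CUBIC))
E
```

```text
13.1 [0.4915 0.2674 0.0698] [-0.5384 -0.0249 -3.183 ] [ 0.073   0.0662 -0.0084]
[ 0.041  -0.0284  0.028 ] [0.1007 0.0315 0.0281] [216  78] [302 163]
```

View pics/w8b.png

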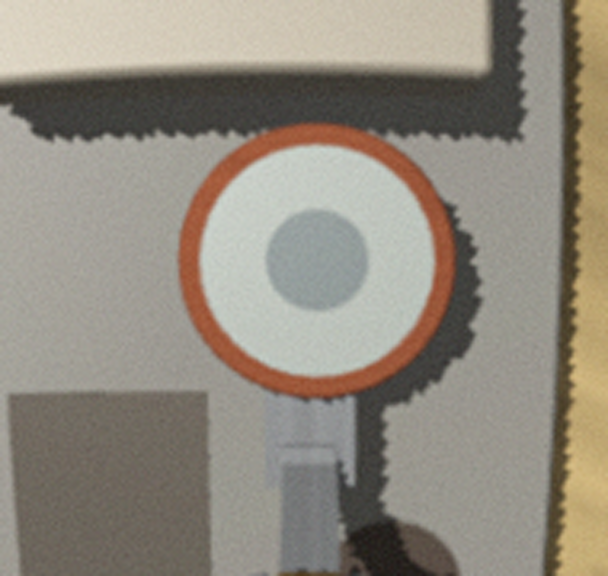

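Emit:
{"fn": "play_rows", "kwargs": {
  "deltas": [
    [[-0.11, 0.15, -0.07, 0, 1], [-0.33, 0.45, -0.22, 0, 1], [-0.66, 0.89, -0.43, 0, 1], [-1.1, 1.5, -0.72, 0, 1], [-1.67, 2.23, -1.08, 0, 1], [-2.27, 3.05, -1.48, 0, 1], [-2.94, 3.94, -1.91, 0, 1], [-3.66, 4.91, -2.38, 0, 1]]
  ]
}}

```text
time_s: 13.82
tcp_pos: [0.4802, 0.2057, 0.0936]
tcp_rot: [180.0, -0.0, 26.3]
contact_force: [0.4, -0.2, -2.9]
finger_gap: 0.0136
```

Emit:
{"fn": "play_rows", "kwargs": {
  "deltas": [
    [[-0.78, 1.04, -0.5, 0, 1], [-1.55, 2.08, -1.01, 0, 1], [-2.33, 3.12, -1.51, 0, 1], [-3.1, 4.16, -2.02, 0, 1], [-3.88, 5.2, -2.52, 0, 1], [-4.66, 6.24, -3.03, 0, 1], [-5.43, 7.28, -3.53, 0, 1], [-6.21, 8.32, -4.04, 0, 1]]
  ]
}}

```text
time_s: 14.48
tcp_pos: [0.4615, 0.1037, 0.134]
tcp_rot: [-180.0, -0.0, 26.3]
contact_force: [-0.2, 0.1, -1.9]
finger_gap: 0.0135
```

Emit:
{"fn": "play_rows", "kwargs": {
  "deltas": [
    [[-0.78, 1.04, -0.5, 0, 1], [-1.55, 2.08, -1.01, 0, 1], [-2.33, 3.12, -1.51, 0, 1], [-3.1, 4.16, -2.02, 0, 1], [-3.88, 5.2, -2.52, 0, 1], [-4.66, 6.24, -3.03, 0, 1], [-5.43, 7.28, -3.53, 0, 1], [-6.21, 8.32, -4.04, 0, 1]]
  ]
}}

```text
time_s: 15.15
tcp_pos: [0.4427, 0.0016, 0.1744]
tcp_rot: [-180.0, -0.0, 26.3]
contact_force: [0.1, -0.4, -2.1]
finger_gap: 0.0139
```

Emit:
{"fn": "play_rows", "kwargs": {
  "deltas": [
    [[-0.72, 0.97, -0.47, 0.01, 1], [-1.4, 1.86, -0.9, 0.025, 1], [-2.0, 2.68, -1.3, 0.04, 1], [-2.55, 3.42, -1.66, 0.055, 1], [-3.05, 4.09, -1.98, 0.07, 1], [-3.43, 4.61, -2.24, 0.085, 1], [-3.71, 4.98, -2.42, 0.095, 1], [-3.88, 5.21, -2.53, 0.1, 1]]
  ]
}}

```text
time_s: 15.82
tcp_pos: [0.4313, -0.0615, 0.1994]
tcp_rot: [180.0, -0.0, 20.5]
contact_force: [-0.2, 0.3, -1.9]
finger_gap: 0.0138
```

Emit:
{"fn": "play_rows", "kwargs": {
  "deltas": [
    [[0, 0, 0, 0, 1], [0, 0, 0, 0, 1], [0, 0, 0, 0, 1]]
  ]
}}

```text
time_s: 16.07
tcp_pos: [0.4313, -0.0605, 0.199]
tcp_rot: [-180.0, 0.0, 20.7]
contact_force: [-0.1, 0.0, -2.9]
finger_gap: 0.0137
```

```bash
python3 - <<'E'
from disc import *
s=bot.sense(); print(s['time_s'],s['tcp_pos'],s['tcp_rot'],s['contact_force'],s['qpos'])
T=tool(s);np.save('T9.npy',T);w=vision.get_image('wrist');cv2.imwrite('pics/w9.png',w)
p,e=disc(w,(190,0,330,180));q=(cast('wrist',p,s['tcp_pos'][2]-.028,T)-T[:3,3])@T[:3,:3];print(q.min(0),q.max(0),p.min(0),p.max(0))
cv2.imwrite('pics/w9b.png',cv2.resize(w[0:190,140:360],None,fx=3.1,fy=3.1,interpolation=cv2.INTER_CUBIC))
E
```

```text
16.0667 [ 0.4313 -0.0605  0.199 ] [-179.9745    0.0152   20.6645] [-0.0692  0.0474 -2.8873] [-12.6371  20.5188  22.5905 120.2867 -11.7984  41.2827 -51.7591]
[ 0.041 -0.029  0.028] [0.1    0.0309 0.028 ] [215  79] [301 163]
```

View pics/w9b.png

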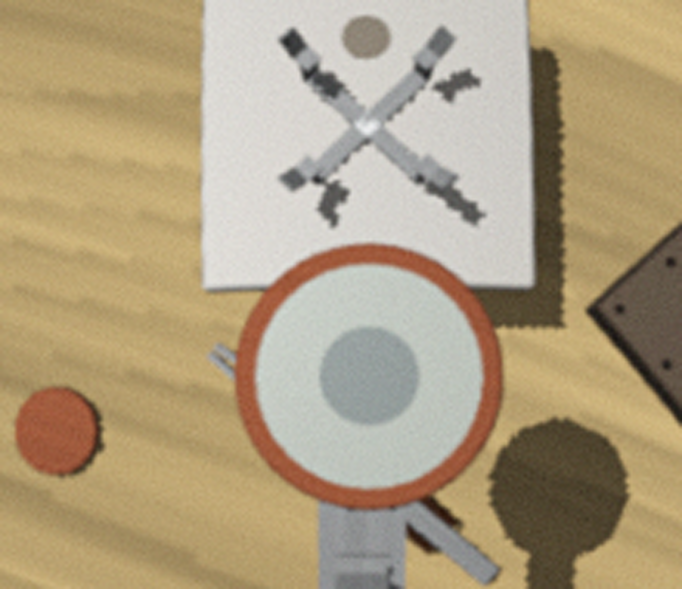

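```bash
python3 - <<'E'
from disc import *
T=np.load('T9.npy');w=cv2.imread('pics/w9.png')
c=lambda l:np.array(l,float)/3.1+[140,0]
tf=lambda X:(X-T[:3,3])@T[:3,:3]
print('tile rear edge',tf(cast('wrist',c([(210,288),(240,288),(520,288),(205,288),(534,288)]),.046,T))[:,:2]+[.06,0])
print('tile sides',tf(cast('wrist',c([(204,200),(204,20),(533,200),(528,20)]),.046,T))[:,:2])
for z in (.046,.06,.066): print('hub',z,tf(cast('wrist',c([(369,126)]),z,T))[0,:2])
L=tf(cast('wrist',c([(287,36),(446,34),(288,183),(448,178)]),.074,T))[:,:2]; print('lips',L,L.mean(0),np.linalg.norm(L-L.mean(0),axis=1))
g=w.mean(2); print('rear edge rows',[[int(v) for v in g[88:98,x]] for x in (208,212,300,308)])
print('left',[[int(v) for v in g[y,200:212]] for y in (30,60,80)],'right',[[int(v) for v in g[y,306:318]] for y in (30,60,80)])
sd=vision.get_image('side');cv2.imwrite('pics/sd9.png',sd)
E
```

```text
tile rear edge [[ 0.1613 -0.0542]
 [ 0.1609 -0.0433]
 [ 0.1614  0.0569]
 [ 0.1613 -0.056 ]
 [ 0.1616  0.062 ]]
tile sides [[ 0.1339 -0.0563]
 [ 0.205  -0.0575]
 [ 0.1342  0.0616]
 [ 0.2053  0.061 ]]
hub 0.046 [0.1605 0.0027]
hub 0.06 [0.1568 0.0026]
hub 0.066 [0.1553 0.0026]
lips [[ 0.1863 -0.0246]
 [ 0.1872  0.0281]
 [ 0.1337 -0.0239]
 [ 0.1355  0.0282]] [0.1607 0.0019] [0.0369 0.0372 0.0374 0.0364]
rear edge rows [[221, 220, 222, 217, 193, 136, 128, 158, 155, 157], [219, 218, 217, 212, 177, 123, 130, 151, 158, 161], [203, 205, 205, 182, 126, 76, 66, 68, 65, 69], [198, 202, 205, 189, 143, 76, 57, 62, 71, 63]]
left [[142, 143, 143, 147, 148, 191, 214, 219, 217, 217, 215, 214], [156, 159, 159, 148, 155, 203, 219, 221, 218, 217, 217, 219], [162, 165, 167, 162, 169, 202, 218, 221, 220, 215, 220, 218]] right [[201, 197, 198, 200, 174, 107, 60, 57, 59, 64, 65, 62], [201, 199, 200, 206, 200, 157, 81, 53, 57, 57, 65, 62], [204, 201, 202, 205, 206, 171, 99, 57, 54, 57, 58, 65]]
```

Emit:
{"fn": "play_rows", "kwargs": {
  "deltas": [
    [[0.15, 0, 0.14, 0, 1], [0.44, 0.01, 0.41, 0, 1], [0.87, 0.01, 0.82, 0, 1], [1.45, 0.02, 1.37, 0, 1], [2.18, 0.03, 2.05, 0, 1], [2.98, 0.05, 2.8, 0, 1], [3.85, 0.06, 3.62, 0, 1], [4.73, 0.07, 4.44, 0, 1]]
  ]
}}

```text
time_s: 16.83
tcp_pos: [0.4767, -0.0446, 0.1536]
tcp_rot: [-180.0, 0.0, 20.6]
contact_force: [0.3, 0.5, -0.8]
finger_gap: 0.0135
```

Emit:
{"fn": "play_rows", "kwargs": {
  "deltas": [
    [[0.87, 0.01, 0.82, 0, 1], [1.67, 0.02, 1.57, 0, 1], [2.4, 0.03, 2.25, 0, 1], [2.98, 0.04, 2.8, 0, 1], [3.49, 0.05, 3.28, 0, 1], [3.85, 0.06, 3.62, 0, 1], [4.1, 0.07, 3.85, 0, 1], [4.22, 0.07, 3.96, 0, 1]]
  ]
}}

```text
time_s: 17.5
tcp_pos: [0.5158, -0.0308, 0.115]
tcp_rot: [-180.0, 0.0, 20.6]
contact_force: [-0.6, 0.3, -2.0]
finger_gap: 0.0138
```

Emit:
{"fn": "play_rows", "kwargs": {
  "deltas": [
    [[0, 0, 0, 0, 1], [0, 0, 0, 0, 1], [0, 0, 0, 0, 1]]
  ]
}}

```text
time_s: 17.75
tcp_pos: [0.5155, -0.031, 0.1155]
tcp_rot: [180.0, -0.0, 20.6]
contact_force: [-0.7, 0.1, -2.7]
finger_gap: 0.0138
```

```bash
python3 - <<'E'
from disc import *
s=bot.sense(); print(s['time_s'],s['tcp_pos'],s['tcp_rot'],s['contact_force'],s['qpos'])
T=tool(s);np.save('T10.npy',T);w=vision.get_image('wrist');cv2.imwrite('pics/w10.png',w)
p,e=disc(w,(190,0,330,180));q=(cast('wrist',p,s['tcp_pos'][2]-.028,T)-T[:3,3])@T[:3,:3];print(q.min(0),q.max(0),p.min(0),p.max(0))
T9=np.load('T9.npy');X=T9[:3,3]+T9[:3,:3]@np.array([.161,.0024,.199-.066]);print('expected trivet in tool',(X-T[:3,3])@T[:3,:3])
cv2.imwrite('pics/w10b.png',cv2.resize(w[10:200,150:370],None,fx=3.1,fy=3.1,interpolation=cv2.INTER_CUBIC))
E
```

```text
17.75 [ 0.5155 -0.031   0.1155] [179.9949  -0.0164  20.5968] [-0.6768  0.0926 -2.6826] [-11.8313  33.8076  18.105  113.6112 -17.4769  35.1599 -51.604 ]
[ 0.041  -0.0283  0.028 ] [0.1    0.0309 0.028 ] [216  79] [301 163]
expected trivet in tool [0.0717 0.0001 0.0495]
```

View pics/w10b.png

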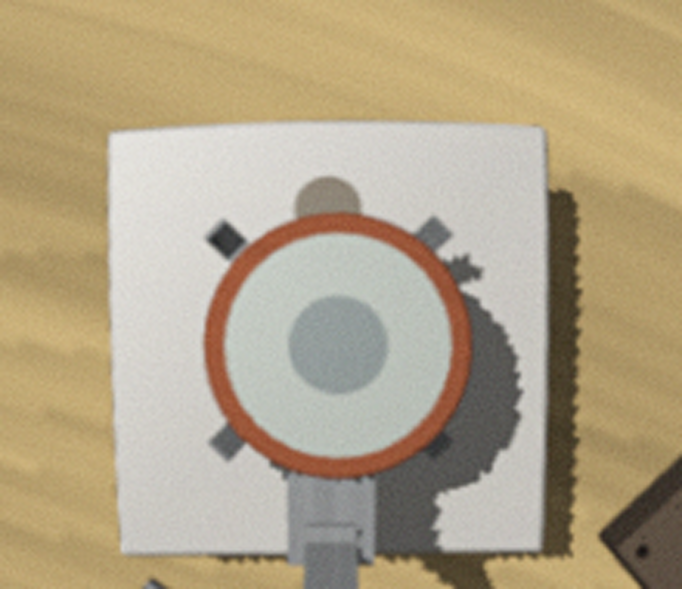

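```bash
python3 - <<'E'
from disc import *
T=np.load('T10.npy');w=cv2.imread('pics/w10.png')
c=lambda l:np.array(l,float)/3.1+[150,10]
tf=lambda X:((X-T[:3,3])@T[:3,:3])[:,:2]
L=tf(cast('wrist',c([(214,229),(443,226),(219,451),(443,450)]),.074,T));m=L.mean(0);print(L,m,np.linalg.norm(L-m,axis=1))
B=tf(cast('wrist',c([(110,132),(545,127),(121,552),(542,552)]),.046,T));print(B,B.mean(0),np.linalg.norm(B[0]-B[1]),np.linalg.norm(B[2]-B[0]))
p,e=disc(w,(190,0,330,180));print('disc ctr',cv2.fitEllipse(tf(cast('wrist',p,T[2,3]-.028,T)).astype(np.float32)))
E
```

```text
[[ 0.0985 -0.0277]
 [ 0.0992  0.0266]
 [ 0.0447 -0.0271]
 [ 0.045   0.0272]] [ 0.0718 -0.0003] [0.0382 0.0383 0.0381 0.0384]
[[ 0.1304 -0.0598]
 [ 0.1317  0.0581]
 [ 0.0128 -0.0593]
 [ 0.0128  0.0598]] [ 0.0719 -0.0003] 0.11799367256976298 0.1175990840976491
disc ctr ((0.07041262835264206, 0.0014398201601579785), (0.059650078415870667, 0.05972110852599144), 151.6006622314453)
```

Emit:
{"fn": "play_rows", "kwargs": {
  "deltas": [
    [[0.04, -0.05, 0.05, 0, 1], [0.08, -0.1, 0.2, 0, 1], [0.12, -0.15, 0.45, 0, 1], [0.14, -0.17, 0.75, 0, 1], [0.14, -0.17, 1.0, 0, 1], [0.14, -0.17, 1.2, 0, 1], [0.14, -0.17, 1.3, 0, 1], [0.14, -0.17, 1.35, 0, 1]]
  ]
}}

```text
time_s: 18.47
tcp_pos: [0.5162, -0.0288, 0.1014]
tcp_rot: [-180.0, 0.0, 20.6]
contact_force: [0.5, -0.8, -1.9]
finger_gap: 0.0133
```

```bash
cat > chk.py <<'E'
from disc import *
import sys
s=bot.sense(); print(s['time_s'],s['tcp_pos'],s['contact_force'],s['ft_torque'])
T=tool(s);w=vision.get_image('wrist');cv2.imwrite(f'pics/{sys.argv[1]}.png',w);np.save(sys.argv[1]+'.npy',T)
p,e=disc(w,(190,0,330,180));z=float(sys.argv[2]) if len(sys.argv)>2 else T[2,3]-.028
P=cast('wrist',p,z,T);f=cv2.fitEllipse(((P-T[:3,3])@T[:3,:3])[:,:2].astype(np.float32));print('disc tool',f)
print('world',cv2.fitEllipse(P[:,:2].astype(np.float32))[0])
E
python3 chk.py w11
```

```text
18.4667 [ 0.5162 -0.0288  0.1014] [ 0.5392 -0.7835 -1.8797] [0.0583 0.1111 0.055 ]
disc tool ((0.07040362805128098, 0.00141702382825315), (0.05964381620287895, 0.05975845828652382), 63.7949333190918)
world (0.5825448632240295, -0.005316112656146288)
```

Emit:
{"fn": "play_rows", "kwargs": {
  "deltas": [
    [[0, 0, 0.08, 0, 1], [0, 0, 0.16, 0, 1], [0, 0, 0.24, 0, 1], [0, 0, 0.32, 0, 1], [0, 0, 0.4, 0, 1], [0, 0, 0.4, 0, 1]]
  ]
}}

```text
time_s: 19.02
tcp_pos: [0.5162, -0.0287, 0.0976]
tcp_rot: [-180.0, 0.0, 20.6]
contact_force: [-0.2, -0.0, -2.6]
finger_gap: 0.0137
```

```bash
python3 chk.py w12
```

```text
19.0167 [ 0.5162 -0.0287  0.0976] [-0.2195 -0.045  -2.5524] [ 0.0941  0.0743 -0.0161]
disc tool ((0.07038328796625137, 0.0014463288243860006), (0.05961421877145767, 0.059767354279756546), 47.910552978515625)
world (0.5826142430305481, -0.005272046662867069)
```

Emit:
{"fn": "play_rows", "kwargs": {
  "deltas": [
    [[0, 0, 0.06, 0, 1], [0, 0, 0.12, 0, 1], [0, 0, 0.18, 0, 1], [0, 0, 0.24, 0, 1], [0, 0, 0.3, 0, 1], [0, 0, 0.3, 0, 1]]
  ]
}}

```text
time_s: 19.57
tcp_pos: [0.5163, -0.0287, 0.0946]
tcp_rot: [-180.0, 0.0, 20.6]
contact_force: [0.0, -0.6, -1.3]
finger_gap: 0.0137
```

```bash
python3 chk.py w13 0.0695
```

```text
19.5667 [ 0.5163 -0.0287  0.0946] [ 0.0265 -0.6088 -1.3253] [0.0306 0.1059 0.0246]
disc tool ((0.07049643993377686, 0.001384806353598833), (0.05882326140999794, 0.05905570089817047), 45.50429153442383)
world (0.5827600955963135, -0.0052112084813416)
```

Emit:
{"fn": "play_rows", "kwargs": {
  "deltas": [
    [[0, 0, 0.06, 0, 1], [0, 0, 0.12, 0, 1], [0, 0, 0.18, 0, 1], [0, 0, 0.24, 0, 1], [0, 0, 0.3, 0, 1], [0, 0, 0.3, 0, 1]]
  ]
}}

```text
time_s: 20.12
tcp_pos: [0.5163, -0.0287, 0.0916]
tcp_rot: [-180.0, 0.0, 20.6]
contact_force: [-0.5, 0.6, -0.9]
finger_gap: 0.0135
```

```bash
python3 chk.py w14
```

```text
20.1167 [ 0.5163 -0.0287  0.0916] [-0.4524  0.5639 -0.8868] [ 0.0472  0.0952 -0.0001]
disc tool ((0.07037436217069626, 0.0014510063920170069), (0.06047392636537552, 0.06073499470949173), 77.83062744140625)
world (0.5827026963233948, -0.005291774868965149)
```

```bash
python3 - <<'E'
from disc import *
for n in ('w11','w12','w13','w14'):
    T=np.load(n+'.npy');w=cv2.imread(f'pics/{n}.png');p,e=disc(w,(190,0,330,180));
    P=cast('wrist',p,T[2,3]-.028,T);q=((P-T[:3,3])@T[:3,:3])[:,:2]
    # width in y at front half vs rear half: fit chords
    f=cv2.fitEllipse(q.astype(np.float32)); print(n,T[2,3],'px',np.round(e[1],2),'x',q[:,0].min(),q[:,0].max(),'y',q[:,1].min(),q[:,1].max(),f[1])
w=cv2.imread('pics/w14.png');cv2.imwrite('pics/w14b.png',cv2.resize(w[10:200,150:370],None,fx=3.1,fy=3.1,interpolation=cv2.INTER_CUBIC))
a=vision.get_image('side');b=vision.get_image('scene');cv2.imwrite('pics/sd14.png',a);cv2.imwrite('pics/sc14.png',b)
X=np.array([.5826,-.0054,.066]);pa=proj('side',X)[0].astype(int);pb=proj('scene',X)[0].astype(int);print(pa,pb)
o=np.hstack([cv2.resize(i[p[1]-35:p[1]+35,p[0]-45:p[0]+45],None,fx=4.4,fy=4.4,interpolation=cv2.INTER_CUBIC) for i,p in ((a,pa),(b,pb))]);
o2=cv2.resize(w[40:140,180:330],None,fx=2.6,fy=2.6,interpolation=cv2.INTER_CUBIC);W=np.zeros((o.shape[0]+o2.shape[0],o.shape[1],3),np.uint8);W[:o.shape[0]]=o;W[o.shape[0]:,:o2.shape[1]]=o2
cv2.imwrite('pics/c14.png',W);print(W.shape)
E
```

```text
w11 0.10137710681101329 px [85.06 85.83] x 0.041008492000464684 0.10000780011288864 y -0.028324205949331594 0.03086015172891139 (0.059643812477588654, 0.05975845456123352)
w12 0.09755058288806542 px [85.   85.86] x 0.04100523550935679 0.10001119483088751 y -0.028326498522344076 0.03086292666291834 (0.05961422249674797, 0.059767358005046844)
w13 0.09458922154934597 px [85.09 86.01] x 0.04100463909413327 0.10001248736555378 y -0.028346654057975377 0.03086415367871199 (0.059660930186510086, 0.05989667773246765)
w14 0.09158531395197944 px [86.43 86.99] x 0.0402886817472798 0.10070595680838691 y -0.028377847282274663 0.031526266624366556 (0.06047392636537552, 0.06073499470949173)
[251 198] [253 196]
(568, 792, 3)
```

View pics/c14.png

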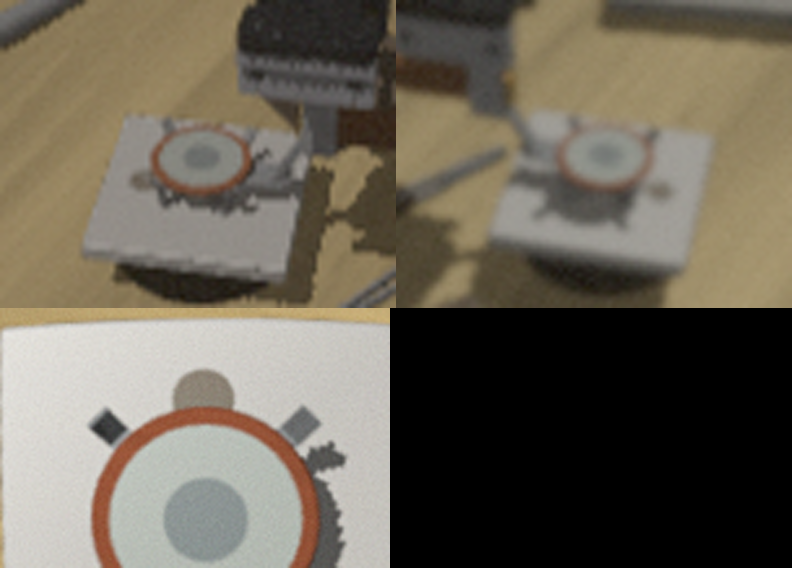

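Emit:
{"fn": "play_rows", "kwargs": {
  "deltas": [
    [[0, 0, 0.06, 0, 1], [0, 0, 0.14, 0, 1], [0, 0, 0.22, 0, 1], [0, 0, 0.3, 0, 1], [0, 0, 0.35, 0, 1], [0, 0, 0.35, 0, 1], [0, 0, 0.35, 0, 1]]
  ]
}}

```text
time_s: 20.85
tcp_pos: [0.5163, -0.0287, 0.0881]
tcp_rot: [-180.0, 0.0, 20.6]
contact_force: [-0.5, 0.2, -1.6]
finger_gap: 0.0135
```

```bash
python3 chk.py w15; python3 - <<'E'
from disc import *
w=cv2.imread('pics/w15.png');p,e=disc(w,(190,0,330,180));print(e[1]);T=np.load('w15.npy')
# same plane .0695: disc and lip/tile geometry
P=cast('wrist',p,.0695,T);print('disc at true z',cv2.fitEllipse(P[:,:2].astype(np.float32)))
E
```

```text
20.85 [ 0.5163 -0.0287  0.0881] [-0.5279  0.1541 -1.6306] [ 0.0358 -0.0035 -0.0094]
disc tool ((0.07039619982242584, 0.0014823648380115628), (0.06145850569009781, 0.06187212094664574), 73.31927490234375)
world (0.5826665759086609, -0.005305284634232521)
(87.94056701660156, 88.477783203125)
disc at true z ((0.5827680826187134, -0.005178879015147686), (0.05867930129170418, 0.05907418951392174), 127.29358673095703)
```

Emit:
{"fn": "play_rows", "kwargs": {
  "deltas": [
    [[-0.15, 0, 0, 0, 1], [-0.4, 0, 0, 0, 1], [-0.7, 0, 0, 0, 1], [-1.1, 0, 0, 0, 1], [-1.6, 0, 0, 0, 1], [-2.2, 0, 0, 0, 1], [-2.9, 0, 0, 0, 1], [-3.6, 0, 0, 0, 1]]
  ]
}}

```text
time_s: 21.57
tcp_pos: [0.4818, -0.0417, 0.0882]
tcp_rot: [-180.0, 0.0, 20.6]
contact_force: [-0.3, -0.0, -0.8]
finger_gap: 0.0138
```

```bash
python3 chk.py w16 0.0695
```

```text
21.5667 [ 0.4818 -0.0417  0.0882] [-0.2713 -0.0239 -0.8395] [0.0732 0.0542 0.0161]
disc tool ((0.10725756734609604, 0.001396007719449699), (0.05867220088839531, 0.05902915447950363), 71.83782196044922)
world (0.5826491713523865, -0.005265172570943832)
```

Disc stays put (0.1 mm change). Continue withdrawing.

Emit:
{"fn": "play_rows", "kwargs": {
  "deltas": [
    [[-0.8, 0, 0, 0, 1], [-1.7, 0, 0, 0, 1], [-2.8, 0, 0, 0, 1], [-4.1, 0, 0, 0, 1], [-5.4, 0, 0, 0, 1], [-6.7, 0, 0, 0, 1], [-8.0, 0, 0, 0, 1], [-9.0, 0, 0, 0, 1]]
  ]
}}

```text
time_s: 22.28
tcp_pos: [0.3966, -0.0735, 0.0882]
tcp_rot: [-180.0, 0.0, 20.6]
contact_force: [-1.6, -0.4, -2.3]
finger_gap: 0.0137
```

Emit:
{"fn": "play_rows", "kwargs": {
  "deltas": [
    [[-0.6, 0, -1, 0, 1], [-0.9, 0, -3, 0, 1], [-0.9, 0, -5.5, 0, 1], [-0.9, 0, -8, 0, 1], [-0.9, 0, -10, 0, 1], [-0.9, 0, -11, 0, 1], [-0.9, 0, -11, 0, 1]]
  ]
}}

```text
time_s: 22.87
tcp_pos: [0.3912, -0.0765, 0.2]
tcp_rot: [179.9, -0.3, 20.6]
contact_force: [-0.2, -0.6, -1.2]
finger_gap: 0.0135
```

```bash
python3 chk.py w17 0.0695; python3 - <<'E'
from disc import *
g=np.load('Tgrasp.npy');T=tool();print('grasp',g[:3,3],'delta tool to above rest',(g[:3,3]+[0,0,.10]-T[:3,3])@T[:3,:3], bot.sense()['tcp_rot'], bot.sense()['qpos'])
w=cv2.imread('pics/w17.png');T=np.load('w17.npy');K=proj('wrist',[[.5826,-.0054,.0695]],T)[0];print('disc px',K)
p,e=disc(w,tuple(int(v) for v in (K[0]-50,max(K[1]-45,0),K[0]+50,K[1]+45)));print(e[1])
# tilt check: plane-cast shape of white face
E
```

```text
22.8667 [ 0.3912 -0.0765  0.2   ] [-0.1817 -0.5792 -1.2307] [ 0.0225  0.0204 -0.0198]
disc tool ((0.20280718803405762, 0.0010036509484052658), (0.05737774446606636, 0.059077803045511246), 132.399658203125)
world (0.581969678401947, -0.0060152821242809296)
grasp [ 0.4701 -0.3545  0.0445] delta tool to above rest [-0.0236  0.2884  0.0545] [179.9621  -0.1492  20.6313] [-10.6407  17.3464  22.7101 125.4479 -10.6559  38.8165 -49.9104]
disc px [257.1724  -1.0806]
(47.05569076538086, 55.08841323852539)
```

Emit:
{"fn": "play_rows", "kwargs": {
  "deltas": [
    [[-0.2, 2, 0, 0.09, 1], [-0.5, 5.5, 0, 0.19, 1], [-0.8, 9.5, 0, 0.29, 1], [-1.1, 13.5, 0, 0.39, 1], [-1.4, 17.5, 0, 0.49, 1], [-1.8, 21.5, 0, 0.59, 1], [-2.1, 25.5, 0, 0.68, 1], [-2.36, 28.8, 0, 0.765, 1]]
  ]
}}

```text
time_s: 23.58
tcp_pos: [0.4685, -0.3568, 0.1963]
tcp_rot: [180.0, 0.1, -23.6]
contact_force: [0.3, 0.5, -2.2]
finger_gap: 0.0135
```

Emit:
{"fn": "play_rows", "kwargs": {
  "deltas": [
    [[0, 0, 2, 0, 1], [0, 0, 4.5, 0, 1], [0, 0, 5.5, 0, 1], [0, 0, 5.5, 0, 1], [0, 0, 5.5, 0, 1], [0, 0, 5.5, 0, 1]]
  ]
}}

```text
time_s: 24.08
tcp_pos: [0.4696, -0.3543, 0.1438]
tcp_rot: [180.0, -0.1, -23.2]
contact_force: [1.5, -0.8, -0.6]
finger_gap: 0.0138
```

```bash
cat > back.py <<'E'
from h import *
g=np.load('Tgrasp.npy');s=bot.sense();T=tool(s)
print(s['time_s'],s['tcp_pos'],s['tcp_rot'],s['contact_force'],'to grasp pose, tool cm',(g[:3,3]-T[:3,3])@T[:3,:3]*100,'yaw diff',-23.2188-s['tcp_rot'][2])
E
python3 back.py
```

```text
24.0833 [ 0.4696 -0.3543  0.1438] [179.9857  -0.0547 -23.2027] [ 1.4996 -0.7724 -0.6465] to grasp pose, tool cm [ 0.0426 -0.0087  9.9326] yaw diff -0.016145637138986757
```

Emit:
{"fn": "play_rows", "kwargs": {
  "deltas": [
    [[0, 0, 1.5, 0, 1], [0.04, 0, 3.5, 0, 1], [0.04, 0, 5.5, 0, 1], [0.04, 0, 6.8, 0, 1], [0.04, 0, 7.5, 0, 1], [0.04, 0, 7.6, 0, 1], [0.04, 0, 7.6, 0, 1]]
  ]
}}

```text
time_s: 24.67
tcp_pos: [0.4702, -0.3546, 0.068]
tcp_rot: [180.0, -0.1, -23.2]
contact_force: [-0.4, -0.4, -0.8]
finger_gap: 0.0139
```

```bash
python3 back.py
```

```text
24.6667 [ 0.4702 -0.3546  0.068 ] [179.9835  -0.0738 -23.2022] [-0.4285 -0.4013 -0.809 ] to grasp pose, tool cm [-0.0186 -0.0145  2.3508] yaw diff -0.016572433801108843
```

Emit:
{"fn": "play_rows", "kwargs": {
  "deltas": [
    [[0, 0, 0.4, 0, 1], [0, 0, 0.8, 0, 1], [0, 0, 1.2, 0, 1], [0, 0, 1.5, 0, 1], [0, 0, 1.8, 0, 1], [0, 0, 2.0, 0, 1], [0, 0, 2.15, 0, 1], [0, 0, 2.2, 0, 1]]
  ]
}}

```text
time_s: 25.33
tcp_pos: [0.4695, -0.3542, 0.0449]
tcp_rot: [-180.0, 0.0, -23.2]
contact_force: [-0.4, 0.1, -1.5]
finger_gap: 0.0136
```

```bash
python3 back.py
```

```text
25.3333 [ 0.4695 -0.3542  0.0449] [-179.9955    0.0209  -23.2173] [-0.3605  0.1432 -1.4686] to grasp pose, tool cm [0.0617 0.0006 0.0398] yaw diff -0.0015373714882827016
```

Emit:
{"fn": "play_rows", "kwargs": {
  "deltas": [
    [[0.05, 0, 0.03, 0, 1], [0.06, 0, 0.05, 0, 1], [0.06, 0, 0.05, 0, 1]]
  ]
}}

```text
time_s: 25.58
tcp_pos: [0.4703, -0.3546, 0.0447]
tcp_rot: [180.0, -0.0, -23.2]
contact_force: [0.3, 0.2, -0.8]
finger_gap: 0.0135
```

Emit:
{"fn": "play_rows", "kwargs": {
  "deltas": [
    [[0, 0, 0, 0, 0.6], [0, 0, 0, 0, 0.5], [0, 0, 0, 0, 0.4], [0, 0, 0, 0, 0.2], [0, 0, 0, 0, 0], [0, 0, 0, 0, 0], [0, 0, 0, 0, 0]]
  ]
}}

```text
time_s: 26.17
tcp_pos: [0.4703, -0.3545, 0.0447]
tcp_rot: [-180.0, -0.0, -23.2]
contact_force: [-0.3, 0.5, 0.2]
finger_gap: 0.0464
```

```bash
python3 back.py
```

```text
26.1667 [ 0.4703 -0.3545  0.0447] [-179.9968   -0.0069  -23.2162] [-0.3416  0.5469  0.1841] to grasp pose, tool cm [-0.0172  0.0011  0.0238] yaw diff -0.0025823839622738376
```

Emit:
{"fn": "play_rows", "kwargs": {
  "deltas": [
    [[0, 0, -0.8, 0, -1], [0, 0, -2, 0, -1], [0, 0, -4, 0, -1], [0, 0, -6, 0, -1], [-0.4, 0, -8, 0.009, -1], [-0.4, 0, -8, 0.009, -1], [-0.4, 0, -8, 0.009, -1], [-0.4, 0, -8, 0.009, -1]]
  ]
}}

```text
time_s: 26.83
tcp_pos: [0.4666, -0.3526, 0.1248]
tcp_rot: [-180.0, -0.0, -23.7]
contact_force: [0.0, 0.4, -0.1]
finger_gap: 0.0937
```

```bash
python3 - <<'E'
from h import *
s=bot.sense();T=tool(s);T2=np.load('T2.npy');print(s['time_s'],s['tcp_pos'],s['tcp_rot'],s['finger_gap'],T2[:3,3])
w=vision.get_image('wrist');cv2.imwrite('pics/w20.png',w);a=cv2.imread('pics/w2.png')
sc=vision.get_image('scene');sd=vision.get_image('side');cv2.imwrite('pics/sc20.png',sc);cv2.imwrite('pics/sd20.png',sd)
# spatula window shift by phase correlation + expected shift of the camera
for nm,(x0,y0,x1,y1) in {'blade heel+crank':(236,150,280,190),'handle rear':(240,200,275,280),'foot/posts':(222,200,245,285)}.items():
    f=lambda i:cv2.cvtColor(i[y0:y1,x0:x1],cv2.COLOR_BGR2GRAY).astype(np.float32)
    t=f(a)[8:-8,8:-8]; r=cv2.matchTemplate(f(w),t,cv2.TM_CCOEFF_NORMED); print(nm,cv2.minMaxLoc(r)[1],np.array(cv2.minMaxLoc(r)[3])-8)
X=np.array([.4663,-.353,.073]);print('expected shift',proj('wrist',X,T)-proj('wrist',X,T2))
# fixed cameras: change near the spatula vs start, other things
for n,i,j in (('scene',cv2.imread('pics/scene0.png'),sc),('side',cv2.imread('pics/side0.png'),sd)):
    for nm,P in {'handle':(.41,-.328,.07),'blade':(.53,-.38,.014),'blank':(0.47,.09,.003),'tweez':(.49,-.02,.005),'block':(.6,-.15,.03)}.items():
        u=proj(n,np.array(P))[0].astype(int);k=14
        c=lambda im:cv2.cvtColor(im[u[1]-k:u[1]+k,u[0]-k:u[0]+k],cv2.COLOR_BGR2GRAY).astype(np.float32)
        r=cv2.matchTemplate(c(j),c(i)[4:-4,4:-4],cv2.TM_CCOEFF_NORMED);print(n,nm,round(cv2.minMaxLoc(r)[1],2),np.array(cv2.minMaxLoc(r)[3])-4)
E
```

```text
26.8333 [ 0.4666 -0.3526  0.1248] [-179.978    -0.0084  -23.7131] 0.09365753875193561 [ 0.4654 -0.353   0.1247]
blade heel+crank 0.9758430123329163 [1 1]
handle rear 0.9416001439094543 [1 1]
foot/posts 0.9942410588264465 [1 1]
expected shift [[0.9428 1.1841]]
scene handle 0.74 [0 0]
scene blade 0.23 [1 3]
scene blank 0.99 [0 0]
scene tweez 0.99 [0 0]
scene block 0.91 [1 1]
side handle 0.54 [4 3]
side blade 0.55 [ 2 -2]
side blank 0.92 [0 0]
side tweez 0.99 [0 0]
side block 0.78 [1 1]
```

```bash
python3 - <<'E'
from disc import *
X=np.array([.5826,-.0054,.0695]);ob=[]
for n in('scene','side'):
    im=cv2.imread(f'pics/{"sc" if n=="scene" else "sd"}20.png');u=proj(n,X)[0].astype(int);o=(u[0]-24,u[1]-20)
    p,e=disc(im,(*o,u[0]+24,u[1]+20));c=np.array(e[0])+o;r=ray(n,c);ob.append((r[0],r[1][0]))
    q=cast(n,p,.0695)[:,:2].astype(np.float32);print(n,e[1],cv2.fitEllipse(q))
print(tri(ob))
# lips: wrist view w15 & w16 sanity: trivet outline vs disc
E
```

```text
scene (5.970320701599121, 6.7777862548828125) ((0.4891698360443115, 0.01609666272997856), (0.017285989597439766, 0.029622025787830353), 30.856924057006836)
side (13.847530364990234, 21.93597984313965) ((0.5792722702026367, 2.9888935387134552e-05), (0.05350435525178909, 0.05663108453154564), 117.16484069824219)
(array([0.5367, 0.0064, 0.0967]), [np.float64(0.032483865128799395), np.float64(0.032483865128799326)])
```

Emit:
{"fn": "play_rows", "kwargs": {
  "deltas": [
    [[0, 0, -2.5, 0, -1], [0, 0, -5.5, 0, -1], [-1, -3.4, -7.5, 0, -1], [-2, -6.8, -7.5, 0, -1], [-3, -10.2, -7.5, 0, -1], [-4, -13.6, -7.5, 0, -1], [-5, -17, -7.5, 0, -1], [-6, -20.4, -7.5, 0, -1]]
  ]
}}

```text
time_s: 27.65
tcp_pos: [0.4933, -0.1403, 0.1991]
tcp_rot: [180.0, 0.1, -23.7]
contact_force: [0.4, -0.1, -0.4]
finger_gap: 0.0935
```

Emit:
{"fn": "play_rows", "kwargs": {
  "deltas": [
    [[-1, -3.4, 0, 0, -1], [-2, -6.8, 0, 0, -1], [-3, -10.2, 0, 0, -1], [-4, -13.6, 0, 0, -1], [-4.75, -16, 0, 0, -1], [-4.75, -16, 0, 0, -1], [-4.75, -16, 0, 0, -1], [-4.75, -16, 0, 0, -1]]
  ]
}}

```text
time_s: 28.32
tcp_pos: [0.5143, 0.0225, 0.1993]
tcp_rot: [179.9, 0.0, -23.8]
contact_force: [0.5, -1.2, -0.1]
finger_gap: 0.094
```

```bash
python3 - <<'E'
from disc import *
s=bot.sense();T=tool(s);print(s['time_s'],s['tcp_pos'],s['tcp_rot'],s['contact_force'])
w=vision.get_image('wrist');cv2.imwrite('pics/w21.png',w);K=proj('wrist',[[.5826,-.0054,.0695]],T)[0].astype(int);print(K)
p,e=disc(w,(K[0]-42,K[1]-42,K[0]+42,K[1]+42))
for z in(.0665,.0695,.0725,.0755): print(z,cv2.fitEllipse(cast('wrist',p,z,T)[:,:2].astype(np.float32)))
h=cv2.cvtColor(w,cv2.COLOR_BGR2HSV);m=((h[...,1]<45)&(h[...,2]>140)).astype(np.uint8);m=cv2.morphologyEx(m,cv2.MORPH_OPEN,np.ones((3,3),np.uint8))
c=max(cv2.findContours(m,cv2.RETR_EXTERNAL,cv2.CHAIN_APPROX_NONE)[0],key=cv2.contourArea)[:,0]
print('tile',cv2.minAreaRect(cast('wrist',cv2.convexHull(c)[:,0],.046,T)[:,:2].astype(np.float32)))
# angular shift: white/grey inner centre vs rim
m=((abs(h[...,0].astype(int)-100)<25)&(h[...,1]>15)&(h[...,2]<190)&(h[...,2]>110)).astype(np.uint8)
E
```

```text
28.3167 [0.5143 0.0225 0.1993] [179.9221   0.0173 -23.7755] [ 0.4647 -1.2099 -0.077 ]
[254 116]
0.0665 ((0.582751989364624, -0.005402155686169863), (0.059092629700899124, 0.05924954637885094), 119.44145965576172)
0.0695 ((0.582740068435669, -0.005413000471889973), (0.058524634689092636, 0.05868002027273178), 119.43919372558594)
0.0725 ((0.5827280879020691, -0.005423852242529392), (0.057956621050834656, 0.05811047926545143), 119.44293975830078)
0.0755 ((0.5827161073684692, -0.005434699356555939), (0.05738860368728638, 0.057540979236364365), 119.44271087646484)
tile ((0.582671582698822, -0.004770584404468536), (0.1190253347158432, 0.11868904531002045), 21.08635902404785)
```

```bash
python3 -c "
from plant import bot
print(bot.sense()['time_s'],bot.hand_in())"
```

```text
the job is handed in; nothing more can be done
28.3667 None
```

The enamelled disc is seated in the four-armed trivet and the spatula is back in its rest. I handed the job in at about 28.4 s of the 72 s allowed.

**What I did:**
- I gripped the spatula by its handle at 50 N and found the board by touch.
- I slid the blade under the disc with the tip pressing about 1–3 N. The disc backed against the brick, with a push along the blade of about 4 N at most.
- The carry was smooth, and the disc did not shift on the blade.
- I set the disc down at roughly 10 mm/s, drew the blade out level below the ledges, and laid the spatula back.

**Last checks:**
- **Disc position:** its centre is about 0.6 mm from the tile centre (the trivet stands at its middle), and it stayed put within about 0.2 mm as the blade withdrew.
- **Disc height and level:** its image size is unchanged from when the ledges took it, and its outline is round to 0.3 %. This check would not show a tilt of a few degrees.
- **Spatula:** it lies where it did before, within about 1 pixel of the first view.
- **Other things:** the blank and tweezers match their first pictures. I did not check the other things separately.
- **Robot:** the gripper is open and clear of everything.

**What disagreed or failed:**
- The camera estimate of the tip height was about 3 mm lower than touch and set-down showed, so I relied on touch.
- A final two-camera check of the disc's height failed. The scene camera's colour mask did not pick out the disc, so I used only the wrist camera for that check.
- In the fixed cameras, matching the spatula against the first pictures gave poor matches, probably because the arm's shadow had moved.

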